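Sort the installers' stick lamps by the feel of their weight

TASK

Before touching the lamps, clear the chrome splitter and the black power brick out of the two trays and set both down flat on the rubber mat. Then pull every yellow stick lamp up out of the upright rack, feel by its weight whether its cells are in, and lay the heavy ones (cells in) flat in the blue tray and the light, empty ones flat in the orange tray, side by side and not on top of one another. Leave the multimeter and the framed circuit board where they are; put right anything that gets knocked aside.

Things in the scene. Friction and masses are not known exactly. Their poses are not given: they have to be found in the camera images.
- rack: grey upright steel rack, 44 (x) x 281 (y) x 75 mm high, with one row of six wells along its y axis at y = -115, -69, -23, 23, 69, 115 mm; each well is 34 (x) x 41 mm (y) and open at the top, inner floor 5 mm above the counter. Fixed. Origin: centre of its underside, z up.
- tray_blue: blue open tray, 180 (x) x 250 (y) x 20 mm high, walls and floor 4 mm thick; for lamps that have their cells in. Fixed. Origin: centre of its underside, z up. The blue and the orange tray may swap sides.
- tray_orange: orange open tray of the same sizes as the blue one, for empty lamps. Fixed. Origin: centre of its underside, z up.
- mat: black rubber mat, 140 (x) x 210 (y) x 3 mm thick. Fixed. Origin: centre of its underside, z up.
- splitter_mid (a point): chrome coaxial splitter, a metal block 50 (x) x 60 (y) x 28 mm high with brass ports of 11 mm on its two x faces (the ports do not touch anything: grip as if they were absent), 150 g; the point is the centre of the block, half-way up. It starts in one of the trays.
- brick_mid (a point): matte black power brick 52 (x) x 100 (y) x 40 mm high, about 300 g; the point is its centre, half-way up. It starts in the other tray.
- multimeter_mid (a point): blue steel multimeter lying on the counter, 170 (x) x 85 (y) x 38 mm; the point is its centre. Leave alone.
- board_mid (a point): green circuit board in a rigid aluminium frame lying on the counter, 140 (x) x 180 (y) x 14 mm; the point is its centre. Leave alone.
- lamp_1_mid (a point): stick lamp, a yellow bar with a flat foot, 28 (x) x 32 (y) x 170 mm long (z, from black foot to lens), standing upright in a well of the rack, so that it stands out 100 mm above the rack; the point is its centre, 85 mm from either end. All lamps look alike: with cells in it weighs 350 to 490 g, empty 105 to 155 g, and one to three of each sort are there. Any four to six of the six lamps are there; an absent one has no pose.
- lamp_2_mid (a point): stick lamp, as lamp_1
- lamp_3_mid (a point): stick lamp, as lamp_1
- lamp_4_mid (a point): stick lamp, as lamp_1
- lamp_5_mid (a point): stick lamp, as lamp_1
- lamp_6_mid (a point): stick lamp, as lamp_1

How it is judged:
By the outcome, as a careful person would: the job done as asked, in the order asked, and still so for the second after the job is handed in, with the robot touching nothing.
Of lamp_1, lamp_2, lamp_3, lamp_4, lamp_5, lamp_6 only 4 to 6 are there at a start; the rules pass over those that are not, and their reading is None.
At some moment in a run one of splitter, brick may be knocked a few centimetres aside while the robot is not near it.
Once in a run the grip may slacken for a moment while it holds something.
It also fails if it takes over 210 s, if anything falls off the work surface, if the arm or the gripper's body presses on something with over 40 N, if the wrist force passes 120 N, or if a joint passes its speed limit or range.

ROBOT

A 6-joint arm with a two-finger parallel gripper is mounted at the origin on the work surface. World frame = base frame: x ahead of the robot, y to its left, z up, the work surface at z = 0. Lengths are in m, angles in degrees, forces in N, time in s.
With the tool pointing down it reaches from about 0.15 to 0.775 m from the base axis. Payload 6.1 kg.
Tool frame: the origin (TCP) lies between the finger pads; the fingertips stand ctrl.tcp_to_tips ahead of it and the grasp point (between the pads) lies 11 mm behind it (ctrl.tcp_to_tips is the distance from the TCP to the fingertips, in m); y points along the fingers, x is the direction in which the jaws open and shut, and the axes are right-handed (so a half turn about y gives the same grasp; the last joint's range is limited). The gripper opens to 85 mm and grips with 20 to 120 N. Pads are 22 mm wide; open, the fingers measure 114 mm over their backs; the gripper's body (76 mm by 85 mm) begins 54 mm behind the grasp point. The pads swing forward as they close: fully open they stand 13 mm farther back than shut.
Start: joints at [-71.62, 7.208, -2.269, 80.523, 0, 90], TCP at [0.166, -0.498, 0.21] pointing down, gripper open.
Joint ranges: [-155.77, 155.77], [-54.66, 111.73], [-72.52, 77.12], [-102.08, 115.82], [-83.92, 84.16], [-180, 180]. Speed limits (degrees/s): [136.94, 136.94, 172.46, 180, 180, 180].

INTERFACE

Orientations are given as [roll, pitch, yaw] about the fixed x, y, z axes, in that order (R = Rz(yaw) Ry(pitch) Rx(roll)).
In Python, from bench import ctrl gives the robot as it stands. The module is installed in compiled form; this text tells all that it offers.
- The arm moves only by the shell command python3 -m pendant 'ROWS'. ROWS is JSON, a list of rows, each an object with "gripper": the closure, from 0 (fully open) to 1 (shut); "delta_pos": the shift along the tool's x, y, z in mm, a list of three; "roll": the turn about the tool's y in degrees. In form: [{"gripper": gripper, "delta_pos": [x, y, z], "roll": roll}, ...]. A call has 1 to 20 rows; each row shifts and turns the commanded pose from where the row before left it, along the tool's axes as they then stand; what a row does not reach is not made up. A row lasts 1/8 s, in which the tool goes at most 62.5 mm and 10.7 degrees, less where a joint would pass 70% of its speed; a pose out of reach is approached as far as the arm can. A call is refused whole if a number of a shift passes 62.5 or a number of a turn 10.7, either way. A call with a gripper value outside its range is refused whole. The fingers move at their own pace and stop on an object; the grip force is fixed at half the most. Time passes only in rows, so rows that do not move let the fingers close. It gives the time, the measured TCP pose, the force and the opening at its end, in the units of the state.
- ctrl.observe(): the state, without advancing time (a new reading comes with each control period).
- ctrl.read_camera(name): name is "scene" or "top" or "wrist"; returns a dict with "img" (400x640x3 uint8, red, green, blue), "K" (3x3 intrinsics, pixels), "extrinsics" (4x4, takes a point from world to camera coordinates). Camera axes: x right, y up, looking along -z (the intrinsics and any distortion apply to the point x, -y, -z); pixel columns grow to the right and rows downward; lengths in m; the calibration is good to about 2 mm. A picture is of the moment at which its call begins. There is no depth.
- ctrl.finish_job(): hands the job in, once; it reports no verdict.
The state is a dict: "clock": time; "joints": joint angles; "joint_vel": joint speeds; "joint_efforts": joint torques, N m; "eef_pos": TCP position; "tcp_rot": TCP orientation; "contact_force": force on the tool from outside, world axes, zero at the start; "torque": the same for the moment, N m; "grip_width": opening from 0.0 (shut) to 1.0 (fully open).
Only numpy, scipy, OpenCV 4.12 (cv2) and the standard library are available. Lean on these libraries where they do the work, as an engineer would, in place of code of your own. Each camera call takes 0.05 s, during which the arm holds its last target.

## Working session

There is one attempt and no reset: what is moved stays moved. The work goes in short steps, Python scripts to look and compute and a shell command to move; the robot and the scene stay as the last step left them, time stands still between calls to the robot, and variables do not carry over. Pictures are saved under pics/ and viewed, and the job is handed in when it is done.

```bash
mkdir -p pics; ls
python3 - <<'E'
from bench import ctrl
import cv2
print(ctrl.observe(), ctrl.tcp_to_tips)
for n in ["scene","top","wrist"]:
    c=ctrl.read_camera(n); cv2.imwrite(f"pics/{n}0.png",c["img"][:,:,::-1]); print(n,c["K"].round(1).tolist(),c["extrinsics"].round(4).tolist(),[k for k in c])
E
```

```text
pics
{'clock': 0.0, 'joints': array([-7.16190414e+01,  7.24257463e+00, -2.32766436e+00,  8.05232074e+01,
       -1.00049832e-03,  9.00002217e+01]), 'joint_vel': array([-0.05395102, -0.11884205,  0.06274941, -0.02916034, -0.07911768,
       -0.16455633]), 'joint_efforts': array([ 4.59684918e-03, -4.35924911e+01,  3.52916551e+01,  1.75416208e-02,
        2.25864201e-04, -5.88135492e-06]), 'eef_pos': array([ 0.16540406, -0.49779279,  0.20880649]), 'tcp_rot': array([-90.00100086,   0.0934464 , -71.61926314]), 'contact_force': array([-0.6957334 ,  0.7496123 ,  0.73523526]), 'torque': array([-0.02085748, -0.03751992, -0.01299024]), 'grip_width': 1.0064324988051438} 0.008
scene [[441.6, 0.0, 314.8], [0.0, 441.6, 198.8], [0.0, 0.0, 1.0]] [[-0.6766, 0.7361, -0.019, 0.3596], [-0.4486, -0.3916, 0.8034, 0.1969], [0.5839, 0.5521, 0.5952, -1.5719], [0.0, 0.0, 0.0, 1.0]] ['img', 'K', 'extrinsics']
top [[479.4, 0.0, 318.3], [0.0, 479.4, 203.4], [0.0, 0.0, 1.0]] [[0.019, -0.9998, 0.0067, -0.0091], [0.9913, 0.0197, 0.1298, -0.5661], [-0.1299, 0.0042, 0.9915, -1.082], [0.0, 0.0, 0.0, 1.0]] ['img', 'K', 'extrinsics']
wrist [[334.2, 0.0, 324.5], [0.0, 334.2, 196.5], [0.0, 0.0, 1.0]] [[0.3155, -0.9489, -0.0024, -0.5238], [0.9156, 0.305, -0.2621, 0.0341], [0.2494, 0.0805, 0.965, -0.3801], [0.0, 0.0, 0.0, 1.0]] ['img', 'K', 'extrinsics']
```

View pics/scene0.png

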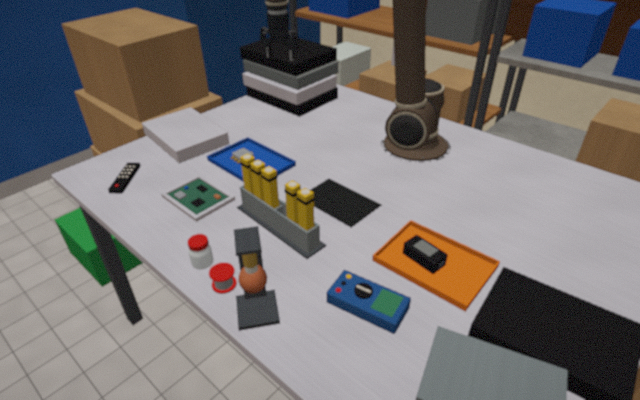

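View pics/top0.png

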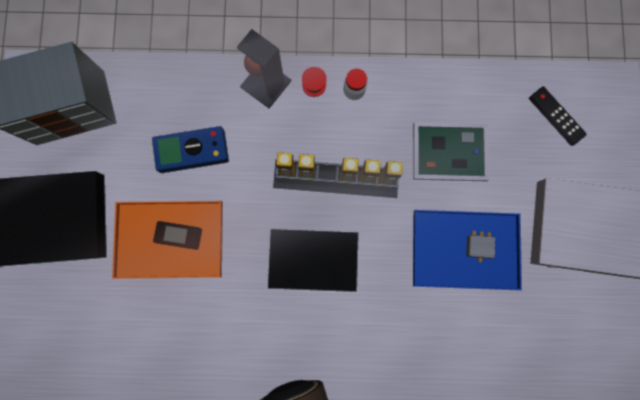

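View pics/wrist0.png

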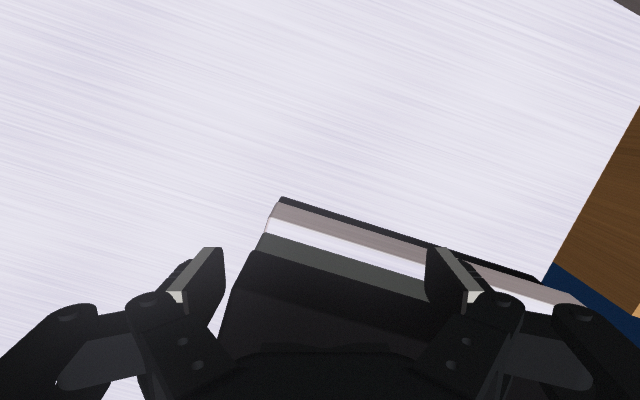

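The scene camera shows five lamps, at about (247,165), (257,172), (270,180), (292,195) and (305,203). The splitter is in the blue tray on the right, the brick is in the orange tray on the left, and the mat lies between them. Next I'll measure positions from the top view.

```bash
cat > h.py <<'E'
from bench import ctrl
import numpy as np, cv2
def ray(c,u,v):
    K=c["K"];E=c["extrinsics"];R=E[:3,:3];t=E[:3,3]
    d=np.array([(u-K[0,2])/K[0,0],-(v-K[1,2])/K[1,1],-1.0])
    return -R.T@t, R.T@d
def pt(c,u,v,z):
    o,d=ray(c,u,v); s=(z-o[2])/d[2]; return (o+s*d)
def proj(c,p):
    E=c["extrinsics"];q=E[:3,:3]@np.asarray(p)+E[:3,3];K=c["K"]
    return K[0,0]*q[0]/-q[2]+K[0,2], K[1,1]*-q[1]/-q[2]+K[1,2]
def blob(c,m,z,minarea=30):
    n,l,s,_=cv2.connectedComponentsWithStats(m.astype(np.uint8))
    out=[]
    for i in range(1,n):
        if s[i,4]<minarea: continue
        ys,xs=np.where(l==i)
        P=np.array([pt(c,x,y,z)[:2] for x,y in zip(xs,ys)],np.float32)
        r=cv2.minAreaRect(P); out.append((s[i].tolist(),np.round(r[0],4).tolist(),np.round(r[1],3).tolist(),round(r[2],1)))
    return out
def st():
    s=ctrl.observe(); print("t",round(float(s["clock"]),2),"pos",(s["eef_pos"]*1000).round(1),"rot",s["tcp_rot"].round(1),"F",s["contact_force"].round(2),"g",round(float(s["grip_width"]),3))
E
python3 - <<'E'
from h import *
c=ctrl.read_camera("top");im=c["img"];hsv=cv2.cvtColor(im,cv2.COLOR_RGB2HSV)
H,S,V=[hsv[...,i].astype(int) for i in range(3)]
print("orange",blob(c,cv2.morphologyEx(((H>5)&(H<18)&(S>150)).astype(np.uint8),cv2.MORPH_CLOSE,np.ones((60,60))),0.02,800))
print("blue",blob(c,(H>100)&(H<125)&(S>150)&(V>60),0.02,300))
print("mat",blob(c,(V<45),0.003,800))
print("yellow",blob(c,(H>18)&(H<32)&(S>100),0.175))
a=cv2.resize(im[220:270,140:220],None,fx=5,fy=5,interpolation=cv2.INTER_CUBIC)
b=cv2.resize(im[220:270,445:525],None,fx=5,fy=5,interpolation=cv2.INTER_CUBIC)
d=cv2.resize(im[145:205,265:410],None,fx=5,fy=5,interpolation=cv2.INTER_CUBIC)
o=np.zeros((560,800,3),np.uint8);o[:250,:400]=a;o[:250,400:]=b;o[255:555,:725]=d
cv2.imwrite("pics/z1.png",o[:,:,::-1])
E
```

```text
orange [([114, 203, 108, 76, 8005], [0.4753, 0.3512], [0.176, 0.249], 1.7)]
blue [([153, 127, 74, 43, 1373], [0.6965, 0.3137], [0.081, 0.169], 10.6), ([414, 211, 107, 79, 7214], [0.4671, -0.3487], [0.25, 0.176], 89.0)]
mat [([530, 87, 55, 58, 805], [0.8016, -0.5844], [0.156, 0.047], 40.3), ([26, 107, 63, 30, 833], [0.756, 0.6442], [0.069, 0.152], 8.1), ([0, 172, 106, 94, 8969], [0.5249, 0.6363], [0.207, 0.247], 6.0), ([269, 233, 88, 58, 4511], [0.4355, 0.0119], [0.204, 0.134], 88.9)]
yellow [([276, 153, 19, 22, 213], [0.6299, 0.0727], [0.044, 0.037], 1.2), ([298, 154, 17, 15, 138], [0.636, 0.0295], [0.03, 0.033], 1.2), ([342, 158, 16, 14, 113], [0.6306, -0.0612], [0.032, 0.027], 84.7), ([365, 160, 15, 13, 98], [0.6281, -0.1071], [0.025, 0.029], 0.4), ([387, 162, 15, 13, 84], [0.6249, -0.1525], [0.029, 0.025], 89.8)]
```

View pics/z1.png

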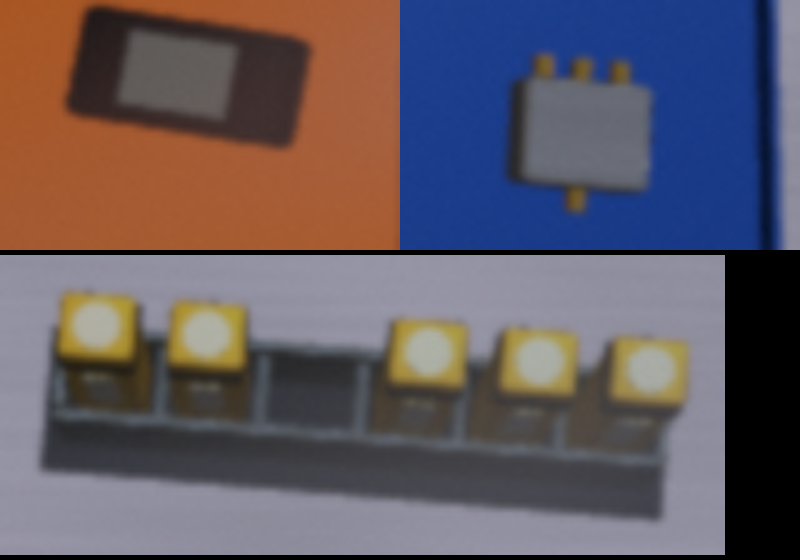

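Run:
```python
from h import *
c=ctrl.read_camera("top")
for x,y in [(98,325),(208,333),(428,351),(540,361),(651,370)]:
    print("lamp",pt(c,265+(x-2)/5,145+(y-257)/5,0.175).round(4))
def q(l,ox,oy,sx,z):
    P=np.array([pt(c,ox+(x-sx-2)/5,oy+(y-2)/5,z)[:2] for x,y in l]);print(P.round(4).tolist(),P.mean(0).round(4));
    for i in range(4):
        d=P[(i+1)%4]-P[i];print("  edge",np.linalg.norm(d).round(4),np.degrees(np.arctan2(d[1],d[0])).round(1))
q([(85,5),(312,39),(294,150),(67,115)],140,220,0,.044)
q([(520,80),(651,84),(649,189),(518,184)],445,220,400,.032)
# rack top corners
for x,y in [(55,412),(665,460)]: print("rack near edge",pt(c,265+x/5,145+(y-255)/5,.075).round(4))
for n in [(454,212),(520,213),(521,289),(414,288),(414,212)]: print("blue",pt(c,*n,.02).round(4))
for n in [(115,203),(222,202),(222,277),(114,278)]: print("or",pt(c,*n,.02).round(4))
for n in [(270,230),(358,232),(357,291),(268,289)]: print("mat",pt(c,*n,.003).round(4))
st()
```

```text
lamp [0.6401 0.0747 0.175 ]
lamp [0.6376 0.0291 0.175 ]
lamp [ 0.6319 -0.0619  0.175 ]
lamp [ 0.6287 -0.1083  0.175 ]
lamp [ 0.6258 -0.1542  0.175 ]
[[0.5179, 0.3735], [0.5042, 0.2683], [0.4532, 0.274], [0.4672, 0.3785]] [0.4856 0.3236]
  edge 0.1061 -97.4
  edge 0.0513 173.7
  edge 0.1055 82.4
  edge 0.0509 -5.7
[[0.4981, -0.3496], [0.4975, -0.4108], [0.4488, -0.4084], [0.4499, -0.3477]] [ 0.4736 -0.3791]
  edge 0.0611 -90.6
  edge 0.0487 177.3
  edge 0.0608 88.9
  edge 0.0482 -2.3
rack near edge [0.621  0.0992 0.075 ]
rack near edge [ 0.6045 -0.1779  0.075 ]
blue [ 0.5542 -0.32    0.02  ]
blue [ 0.5549 -0.4767  0.02  ]
blue [ 0.3773 -0.4727  0.02  ]
blue [ 0.3749 -0.2239  0.02  ]
blue [ 0.5523 -0.2252  0.02  ]
or [0.5598 0.4822 0.02  ]
or [0.5672 0.2298 0.02  ]
or [0.3917 0.2219 0.02  ]
or [0.3847 0.4715 0.02  ]
mat [0.5043 0.1157 0.003 ]
mat [ 0.5036 -0.0944  0.003 ]
mat [ 0.3648 -0.0932  0.003 ]
mat [0.3655 0.116  0.003 ]
t 0.25 pos [ 165.5 -498.   209.2] rot [-90.    0.  -71.6] F [ 0.74 -0.08 -0.23] g 1.0
```

```bash
python3 -m pendant '[{"gripper":0,"delta_pos":[0,0,0],"roll":-10},{"gripper":0,"delta_pos":[0,0,0],"roll":-10}]'
```

```text
clock: 0.5
eef_pos: [0.1655, -0.4981, 0.2094]
tcp_rot: [-90.0, 0.0, -51.3]
contact_force: [-0.4, 0.6, 0.3]
grip_width: 1.002
```

```bash
python3 -m pendant '[{"gripper":0,"delta_pos":[0,0,0],"roll":-10},{"gripper":0,"delta_pos":[0,0,0],"roll":-10},{"gripper":0,"delta_pos":[0,0,0],"roll":-10},{"gripper":0,"delta_pos":[0,0,0],"roll":-10},{"gripper":0,"delta_pos":[0,0,0],"roll":-10},{"gripper":0,"delta_pos":[43,0,18],"roll":0},{"gripper":0,"delta_pos":[43,0,18],"roll":0},{"gripper":0,"delta_pos":[43,0,18],"roll":0},{"gripper":0,"delta_pos":[43,0,18],"roll":0},{"gripper":0,"delta_pos":[43,0,18],"roll":0},{"gripper":0,"delta_pos":[43,0,18],"roll":0},{"gripper":0,"delta_pos":[43,0,18],"roll":0},{"gripper":0,"delta_pos":[0,0,0],"roll":0}]'
python3 - <<'E'
from h import *
st()
c=ctrl.read_camera("wrist"); cv2.imwrite("pics/w1.png",c["img"][:,:,::-1])
E
```

```text
clock: 2.12
eef_pos: [0.4723, -0.3793, 0.2086]
tcp_rot: [-89.9, 0.0, -1.4]
contact_force: [-0.3, 0.7, 0.5]
grip_width: 1.003
t 2.12 pos [ 472.3 -379.3  208.6] rot [-89.9   0.   -1.4] F [-0.27  0.65  0.48] g 1.003
```

View pics/w1.png

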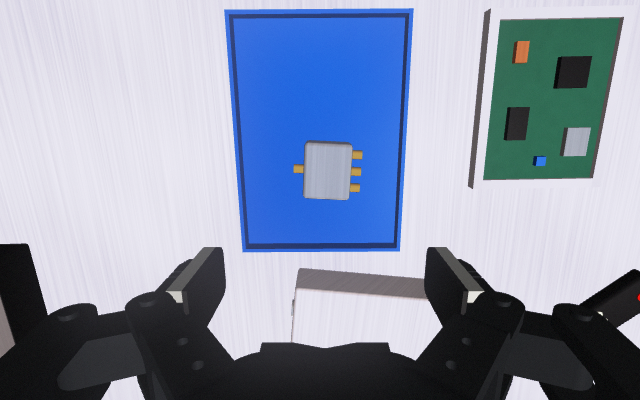

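```bash
python3 - <<'E'
from h import *
c=ctrl.read_camera("wrist")
P=np.array([pt(c,u,v,.032) for u,v in [(306,142),(352,145),(349,200),(303,196)]]);print(P.round(4),P.mean(0).round(4))
E
python3 -m pendant '[{"gripper":0,"delta_pos":[1,40,0],"roll":0},{"gripper":0,"delta_pos":[0,40,0],"roll":0},{"gripper":0,"delta_pos":[0,40,0],"roll":0},{"gripper":0,"delta_pos":[0,30,0],"roll":0},{"gripper":0,"delta_pos":[0,0,0],"roll":0}]'
```

```text
[[ 0.4529 -0.348   0.032 ]
 [ 0.4996 -0.3522  0.032 ]
 [ 0.4962 -0.4104  0.032 ]
 [ 0.4474 -0.4047  0.032 ]] [ 0.474  -0.3788  0.032 ]
clock: 2.85
eef_pos: [0.4682, -0.3803, 0.0575]
tcp_rot: [-89.8, 0.2, -1.7]
contact_force: [0.2, -0.1, 0.6]
grip_width: 0.999
```

```bash
python3 -m pendant '[{"gripper":0,"delta_pos":[3,21,0],"roll":0},{"gripper":0,"delta_pos":[2,21,0],"roll":0},{"gripper":0,"delta_pos":[0,0,0],"roll":0}]'; python3 -m pendant '[{"gripper":1,"delta_pos":[0,0,0],"roll":0},{"gripper":1,"delta_pos":[0,0,0],"roll":0},{"gripper":1,"delta_pos":[0,0,0],"roll":0},{"gripper":1,"delta_pos":[0,0,0],"roll":0},{"gripper":1,"delta_pos":[0,0,0],"roll":0}]'
```

```text
clock: 3.22
eef_pos: [0.4752, -0.3812, 0.018]
tcp_rot: [-90.0, 0.0, -1.7]
contact_force: [-1.0, -0.1, -0.1]
grip_width: 1.003
clock: 3.85
eef_pos: [0.476, -0.3809, 0.0176]
tcp_rot: [-90.0, 0.0, -1.6]
contact_force: [-0.4, 0.9, 0.0]
grip_width: 0.001
```

Run:
```python
from h import *
st()
a=ctrl.read_camera("wrist")["img"];b=ctrl.read_camera("top")["img"]
cv2.imwrite("pics/w2.png",a[:,:,::-1]);cv2.imwrite("pics/t2.png",b[:,:,::-1])
```

```text
t 3.85 pos [ 476.  -380.9   17.6] rot [-90.    0.   -1.6] F [-0.43  0.88  0.03] g 0.001
```

View pics/w2.png

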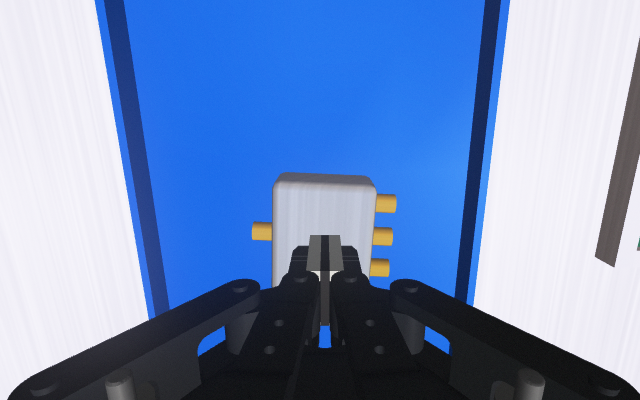

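View pics/t2.png

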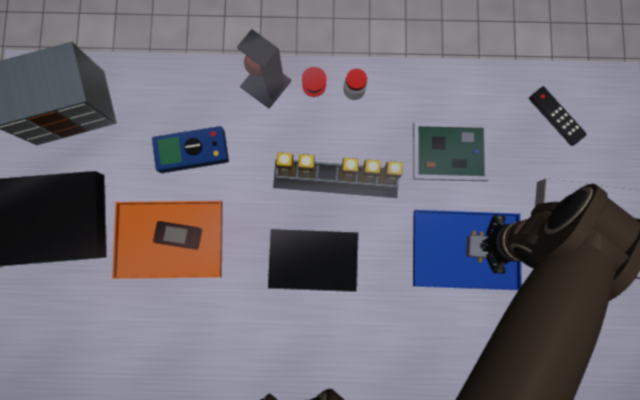

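Run:
```python
from h import *
c=ctrl.read_camera("wrist")
for z in (.032,.018): print([pt(c,u,v,z).round(4).tolist() for u,v in [(275,182),(376,178)]])
print("tcp",proj(c,ctrl.observe()["eef_pos"]), proj(c,[.4736,-.379,.032]))
c=ctrl.read_camera("top")
print("tcp",proj(c,ctrl.observe()["eef_pos"]))
im=c["img"];cv2.imwrite("pics/z2.png",cv2.resize(im[205:295,410:530],None,fx=5,fy=5,interpolation=cv2.INTER_CUBIC)[:,:,::-1])
```

```text
[[0.4544, -0.3477, 0.032], [0.5012, -0.3471, 0.032]]
[[0.4522, -0.3507, 0.018], [0.5033, -0.3501, 0.018]]
tcp (np.float64(323.6207108988496), np.float64(236.09982849803131)) (np.float64(318.5619706635516), np.float64(243.7573886754258))
tcp (np.float64(480.1000304037061), np.float64(245.66956583964742))
```

View pics/z2.png

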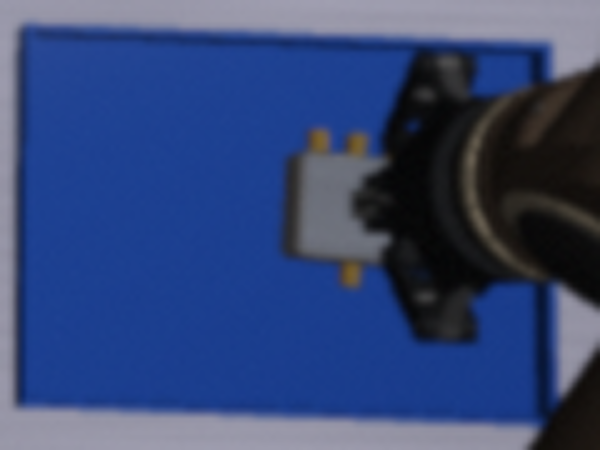

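Run:
```python
from h import *
c=ctrl.read_camera("scene")
p=ctrl.observe()["eef_pos"]
print("tcp",proj(c,p),"tip",proj(c,p-[0,0,.008]),"spl",proj(c,[.474,-.379,.032]))
im=c["img"];cv2.imwrite("pics/s2.png",cv2.resize(im[90:210,170:330],None,fx=5,fy=5,interpolation=cv2.INTER_CUBIC)[:,:,::-1])
```

```text
tcp (np.float64(242.86869916211745), np.float64(155.43955865219039)) tip (np.float64(243.14196361845856), np.float64(157.47106557334334)) spl (np.float64(243.18947524714906), np.float64(151.69834884357806))
```

View pics/s2.png

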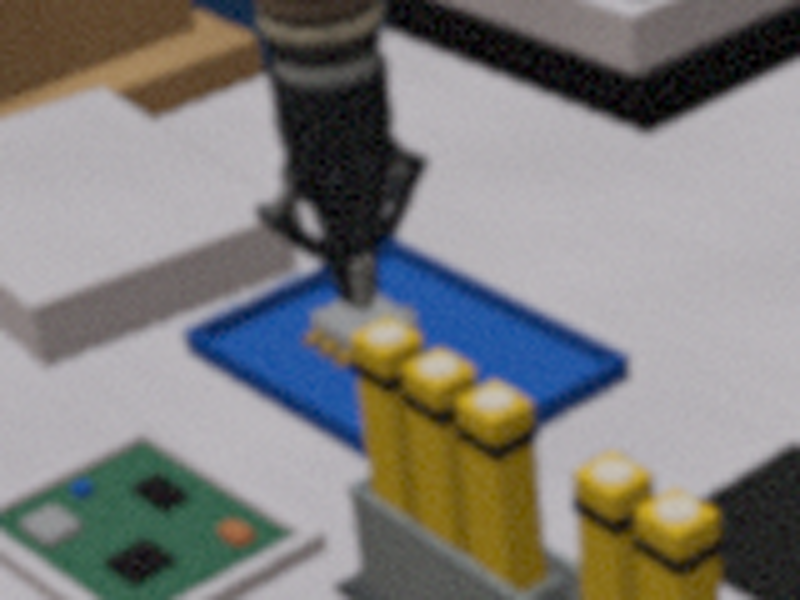

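```bash
python3 -m pendant '[{"gripper":1,"delta_pos":[0,-40,0],"roll":0},{"gripper":1,"delta_pos":[0,0,0],"roll":0},{"gripper":1,"delta_pos":[0,0,0],"roll":0}]'
python3 - <<'E'
from h import *
st()
c=ctrl.read_camera("wrist");p=ctrl.observe()["eef_pos"]
for d in (0,.008,.02,-.01,-.02): print(d,np.round(proj(c,p-[0,0,d]),1))
cv2.imwrite("pics/w3.png",c["img"][:,:,::-1])
c=ctrl.read_camera("scene")
for d in (0,.008,.02,-.01,-.02): print(d,np.round(proj(c,p-[0,0,d]),1))
im=c["img"];cv2.imwrite("pics/s3.png",cv2.resize(im[90:210,170:330],None,fx=5,fy=5,interpolation=cv2.INTER_CUBIC)[:,:,::-1])
E
```

```text
clock: 4.47
eef_pos: [0.476, -0.3809, 0.0574]
tcp_rot: [-90.0, -0.0, -1.6]
contact_force: [-0.8, 0.7, -1.0]
grip_width: -0.001
t 4.47 pos [ 476.  -380.9   57.4] rot [-90.   -0.   -1.6] F [-0.8   0.71 -0.99] g -0.001
0 [323.  235.2]
0.008 [323.1 229.9]
0.02 [323.2 222.6]
-0.01 [322.9 242.7]
-0.02 [322.8 251. ]
0 [241.6 145.3]
0.008 [241.9 147.4]
0.02 [242.3 150.5]
-0.01 [241.3 142.6]
-0.02 [240.9 140. ]
```

View pics/w3.png

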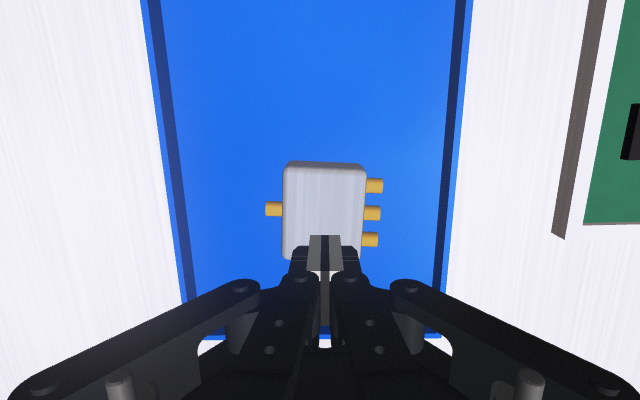

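View pics/s3.png

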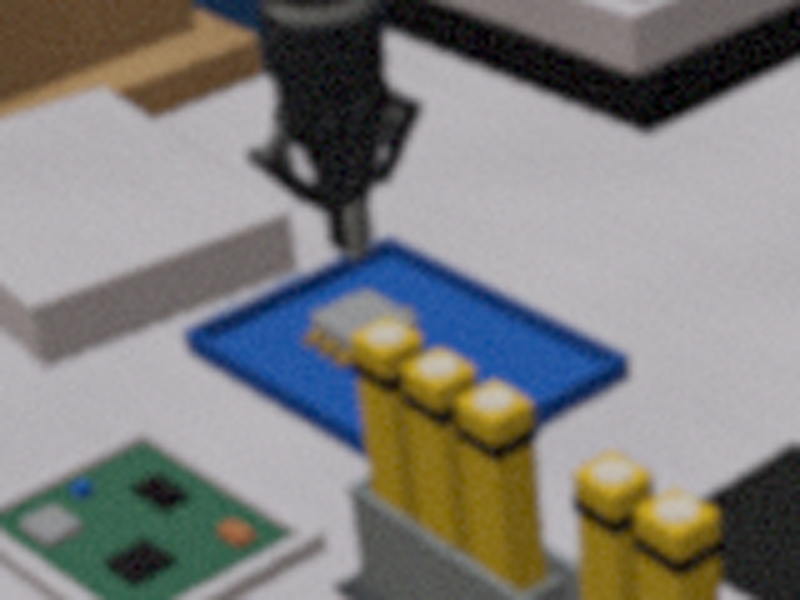

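Run:
```python
from h import *
im=cv2.imread("pics/w1.png");cv2.imwrite("pics/w1c.png",cv2.resize(im[0:260,200:440],None,fx=3,fy=2.2,interpolation=cv2.INTER_CUBIC))
c=ctrl.read_camera("top");p=ctrl.observe()["eef_pos"]
for d in (0.008,-.02): print(d,np.round((np.array(proj(c,p-[0,0,d]))-[410,205])*5,1))
im=c["img"];cv2.imwrite("pics/z3.png",cv2.resize(im[205:295,410:530],None,fx=5,fy=5,interpolation=cv2.INTER_CUBIC)[:,:,::-1])
```

```text
0.008 [372.7 201.7]
-0.02 [394.7 199. ]
```

View pics/w1c.png

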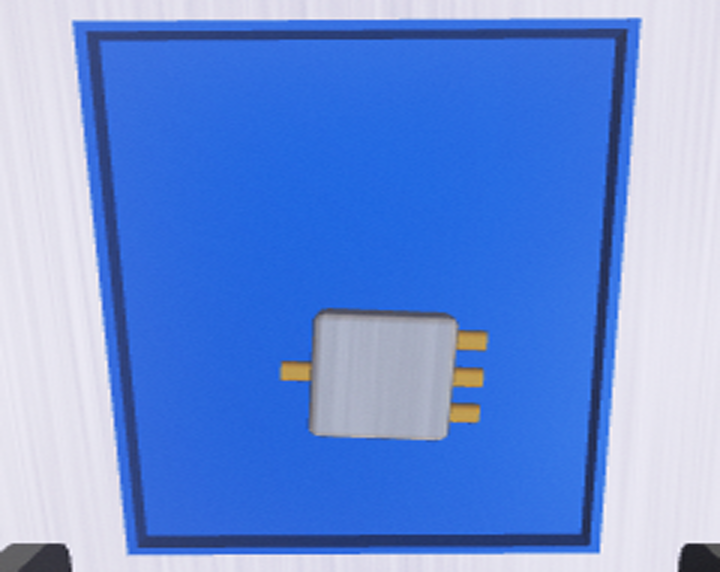

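View pics/z3.png

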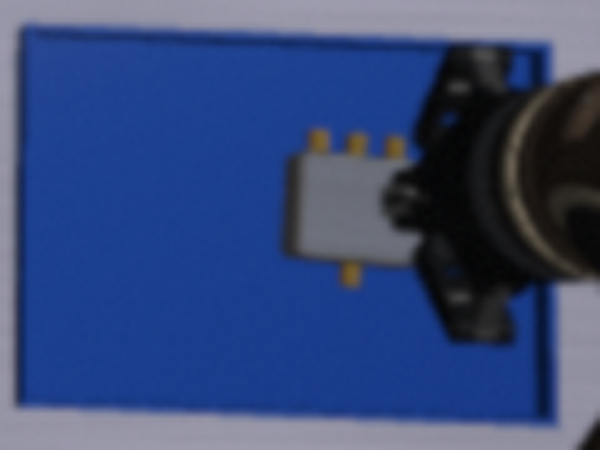

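Run:
```python
from h import *
c=ctrl.read_camera("wrist");K=c["K"];R=c["extrinsics"];C=-R[:3,:3].T@R[:3,3];p=ctrl.observe()["eef_pos"]
print("cam minus tcp",(C-p).round(4))
def place(cx,cy,yaw,l,z):
    a=np.radians(yaw);return np.array([[cx+x*np.cos(a)-y*np.sin(a),cy+x*np.sin(a)+y*np.cos(a),z] for x,y in l])
W=place(.4649,-.3495,.6,[(-.09,.125),(.09,.125),(.09,-.125),(-.09,-.125)],.02)
t=ctrl.read_camera("top");print([np.round(proj(t,w),1).tolist() for w in W])
px=np.array([(225,9.5),(413.3,8.2),(399.7,251.4),(243,251.4)])
ok,rv,tv=cv2.solvePnP(W,px,K,None);Rm=cv2.Rodrigues(rv)[0];Cw=(-Rm.T@tv).ravel()
print("PnP cam at w1",Cw.round(4),"reported",(C-p+[.4723,-.3793,.2086]).round(4))
D=np.diag([1,-1,-1]);dR=(D@Rm)@R[:3,:3].T;print("rot diff deg",np.degrees(cv2.Rodrigues(dR)[0].ravel()).round(2))
```

```text
cam minus tcp [0.0027 0.0663 0.1657]
[[414.7, 288.6], [413.3, 211.5], [518.6, 212.4], [522.2, 289.5]]
PnP cam at w1 [ 0.4724 -0.3163  0.374 ] reported [ 0.475  -0.313   0.3743]
rot diff deg [-0.26  0.16 -1.93]
```

```bash
python3 -m pendant '[{"gripper":1,"delta_pos":[0,20,0],"roll":0},{"gripper":1,"delta_pos":[0,20,0],"roll":0},{"gripper":1,"delta_pos":[0,0,0],"roll":0}]'; for i in 1 2 ; do python3 -m pendant '[{"gripper":1,"delta_pos":[0,2,0],"roll":0},{"gripper":1,"delta_pos":[0,0,0],"roll":0}]' | grep -E "eef|force"; done
```

```text
clock: 5.1
eef_pos: [0.4747, -0.3799, 0.0156]
tcp_rot: [-89.9, 0.2, -1.6]
contact_force: [-0.2, 0.5, -0.0]
grip_width: -0.002
eef_pos: [0.4764, -0.3812, 0.0163]
contact_force: [-0.4, -0.2, -0.2]
eef_pos: [0.476, -0.381, 0.0138]
contact_force: [-0.3, 0.5, 0.5]
```

```bash
for i in 1 2 3 4; do python3 -m pendant '[{"gripper":1,"delta_pos":[0,2,0],"roll":0},{"gripper":1,"delta_pos":[0,0,0],"roll":0}]' | grep -E "eef|force"; done
```

```text
eef_pos: [0.4759, -0.3809, 0.0114]
contact_force: [-0.5, 1.3, -0.2]
eef_pos: [0.4761, -0.381, 0.0104]
contact_force: [-1.6, 1.5, 5.1]
eef_pos: [0.4762, -0.3811, 0.0103]
contact_force: [-5.3, 4.1, 17.4]
eef_pos: [0.4763, -0.3811, 0.0102]
contact_force: [-9.5, 7.0, 29.2]
```

```bash
python3 -m pendant '[{"gripper":1,"delta_pos":[0,-20,0],"roll":0},{"gripper":0,"delta_pos":[0,-20,0],"roll":0},{"gripper":0,"delta_pos":[0,0,0],"roll":0},{"gripper":0,"delta_pos":[0,0,0],"roll":0},{"gripper":0,"delta_pos":[0,0,0],"roll":0}]'
```

```text
clock: 7.22
eef_pos: [0.4754, -0.3805, 0.0444]
tcp_rot: [-89.9, 0.1, -1.6]
contact_force: [-0.7, 0.0, -0.5]
grip_width: 0.848
```

```bash
python3 -m pendant '[{"gripper":0,"delta_pos":[-1,20,0],"roll":0},{"gripper":0,"delta_pos":[-1,20,1],"roll":0},{"gripper":0,"delta_pos":[0,18,1],"roll":0},{"gripper":0,"delta_pos":[0,0,0],"roll":0},{"gripper":0,"delta_pos":[0,0,0],"roll":0}]';  python3 -m pendant '[{"gripper":1,"delta_pos":[0,0,0],"roll":0},{"gripper":1,"delta_pos":[0,0,0],"roll":0},{"gripper":1,"delta_pos":[0,0,0],"roll":0},{"gripper":1,"delta_pos":[0,0,0],"roll":0}]'
```

```text
clock: 7.85
eef_pos: [0.4743, -0.3791, -0.0121]
tcp_rot: [-90.0, -0.0, -1.6]
contact_force: [0.5, 0.3, 0.7]
grip_width: 1.0
clock: 8.35
eef_pos: [0.4747, -0.3794, -0.0112]
tcp_rot: [-90.1, -0.1, -1.6]
contact_force: [-0.1, 1.4, 6.0]
grip_width: 0.572
```

```bash
python3 -m pendant '[{"gripper":1,"delta_pos":[0,-20,0],"roll":0},{"gripper":1,"delta_pos":[0,-40,0],"roll":0},{"gripper":1,"delta_pos":[0,-30,0],"roll":-1.6},{"gripper":1,"delta_pos":[-5,0,36],"roll":0},{"gripper":1,"delta_pos":[-5,0,36],"roll":0},{"gripper":1,"delta_pos":[-5,0,36],"roll":0},{"gripper":1,"delta_pos":[-5,0,36],"roll":0},{"gripper":1,"delta_pos":[-5,0,36],"roll":0},{"gripper":1,"delta_pos":[-5,0,36],"roll":0},{"gripper":1,"delta_pos":[-5,0,36],"roll":0},{"gripper":1,"delta_pos":[-5,0,36],"roll":0},{"gripper":1,"delta_pos":[0,0,36],"roll":0},{"gripper":1,"delta_pos":[0,0,0],"roll":0},{"gripper":1,"delta_pos":[0,0,0],"roll":0}]'
python3 - <<'E'
from h import *
st()
c=ctrl.read_camera("wrist");cv2.imwrite("pics/w4.png",c["img"][:,:,::-1])
E
```

```text
clock: 10.1
eef_pos: [0.4341, -0.055, 0.0775]
tcp_rot: [-90.0, 0.0, 0.0]
contact_force: [0.6, -0.4, -2.0]
grip_width: 0.57
t 10.1 pos [434.1 -55.   77.5] rot [-90.   0.   0.] F [ 0.58 -0.44 -2.01] g 0.57
```

View pics/w4.png

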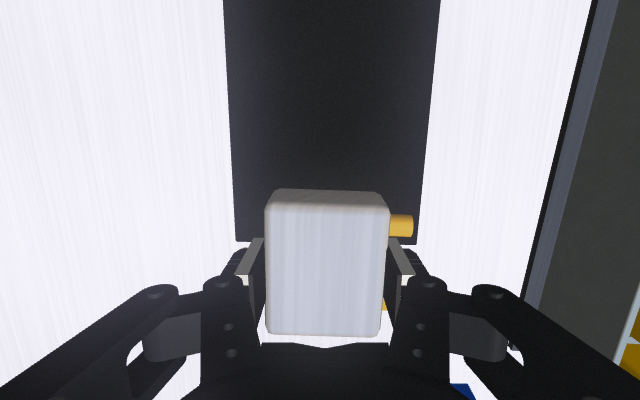

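The wrist view shows the splitter held square at about (325,260), above the mat. Now I'll lower it.

```bash
python3 -m pendant '[{"gripper":1,"delta_pos":[0,30,0],"roll":0},{"gripper":1,"delta_pos":[0,30,0],"roll":0},{"gripper":1,"delta_pos":[0,18,0],"roll":0},{"gripper":1,"delta_pos":[0,8,0],"roll":0},{"gripper":1,"delta_pos":[0,3,0],"roll":0},{"gripper":1,"delta_pos":[0,0,0],"roll":0}]'
```

```text
clock: 10.9
eef_pos: [0.4346, -0.0552, -0.0109]
tcp_rot: [-90.0, -0.0, -0.0]
contact_force: [-0.1, -0.3, -1.8]
grip_width: 0.577
```

```bash
python3 -m pendant '[{"gripper":1,"delta_pos":[0,1.5,0],"roll":0},{"gripper":1,"delta_pos":[0,0,0],"roll":0}]';python3 -m pendant '[{"gripper":0.2,"delta_pos":[0,0,0],"roll":0},{"gripper":0.2,"delta_pos":[0,0,0],"roll":0},{"gripper":0,"delta_pos":[0,-5,0],"roll":0},{"gripper":0,"delta_pos":[0,-30,0],"roll":0},{"gripper":0,"delta_pos":[0,-50,0],"roll":0},{"gripper":0,"delta_pos":[0,-50,0],"roll":0},{"gripper":0,"delta_pos":[0,0,0],"roll":0}]'
```

```text
clock: 11.15
eef_pos: [0.4349, -0.055, -0.0122]
tcp_rot: [-90.0, -0.1, -0.0]
contact_force: [1.0, -0.2, 1.2]
grip_width: 0.572
clock: 12.02
eef_pos: [0.4368, -0.0552, 0.1264]
tcp_rot: [-90.1, -0.4, -0.0]
contact_force: [-0.0, 0.5, 0.7]
grip_width: 0.998
```

```bash
python3 -m pendant '[{"gripper":0,"delta_pos":[5,0,38],"roll":0},{"gripper":0,"delta_pos":[5,0,38],"roll":0},{"gripper":0,"delta_pos":[5,0,38],"roll":0},{"gripper":0,"delta_pos":[5,0,38],"roll":0},{"gripper":0,"delta_pos":[5,0,38],"roll":0},{"gripper":0,"delta_pos":[5,0,38],"roll":0},{"gripper":0,"delta_pos":[5,0,38],"roll":0},{"gripper":0,"delta_pos":[5,0,38],"roll":0},{"gripper":0,"delta_pos":[5,0,38],"roll":0},{"gripper":0,"delta_pos":[4,0,37],"roll":7},{"gripper":0,"delta_pos":[0,0,0],"roll":0},{"gripper":0,"delta_pos":[0,0,0],"roll":0}]'
python3 - <<'E'
from h import *
st()
c=ctrl.read_camera("wrist");cv2.imwrite("pics/w5.png",c["img"][:,:,::-1])
print(np.round(proj(c,[.4856,.3236,.044]),1))
c=ctrl.read_camera("top");cv2.imwrite("pics/t5.png",c["img"][:,:,::-1])
E
```

```text
clock: 13.52
eef_pos: [0.4827, 0.3235, 0.1213]
tcp_rot: [-90.1, 0.1, -7.0]
contact_force: [-0.4, 0.1, 0.6]
grip_width: 1.003
t 13.53 pos [482.7 323.5 121.3] rot [-90.1   0.1  -7. ] F [-0.4   0.11  0.56] g 1.003
[328. 197.]
```

View pics/w5.png

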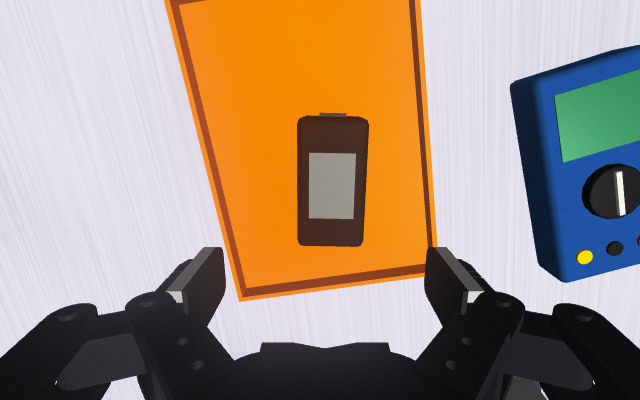

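View pics/t5.png

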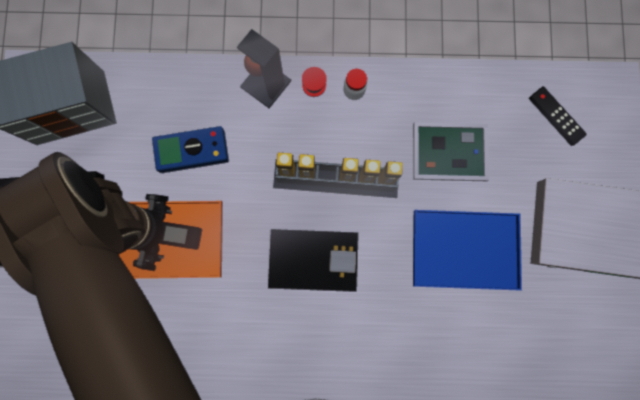

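Run:
```python
from h import *
c=ctrl.read_camera("wrist")
P=np.array([pt(c,u,v,.044) for u,v in [(298,117),(369,119),(362,247),(297,245)]]);print(P.round(4),P.mean(0).round(4))
```

```text
[[0.4719 0.384  0.044 ]
 [0.5217 0.3765 0.044 ]
 [0.5076 0.2793 0.044 ]
 [0.4571 0.2872 0.044 ]] [0.4896 0.3318 0.044 ]
```

```bash
python3 -m pendant '[{"gripper":0,"delta_pos":[6,20,8],"roll":1.5},{"gripper":0,"delta_pos":[0,35,0],"roll":0},{"gripper":0,"delta_pos":[0,35,0],"roll":0},{"gripper":0,"delta_pos":[0,30,0],"roll":0},{"gripper":0,"delta_pos":[0,15,0],"roll":0},{"gripper":0,"delta_pos":[0,0,0],"roll":0}]'
python3 -m pendant '[{"gripper":1,"delta_pos":[0,0,0],"roll":0},{"gripper":1,"delta_pos":[0,0,0],"roll":0},{"gripper":1,"delta_pos":[0,0,0],"roll":0},{"gripper":1,"delta_pos":[0,0,0],"roll":0},{"gripper":1,"delta_pos":[0,0,0],"roll":0}]'
```

```text
clock: 14.42
eef_pos: [0.4896, 0.3307, -0.0143]
tcp_rot: [-90.1, 0.1, -8.6]
contact_force: [0.1, 0.2, 0.7]
grip_width: 0.998
clock: 15.05
eef_pos: [0.4911, 0.3321, -0.0113]
tcp_rot: [-89.9, -0.1, -8.5]
contact_force: [-0.6, 0.6, 6.8]
grip_width: 0.602
```

```bash
python3 -m pendant '[{"gripper":1,"delta_pos":[0,-15,0],"roll":0},{"gripper":1,"delta_pos":[0,-40,0],"roll":0},{"gripper":1,"delta_pos":[0,-40,0],"roll":-4.3},{"gripper":1,"delta_pos":[0,0,0],"roll":-4.2},{"gripper":1,"delta_pos":[-7,0,-35],"roll":0},{"gripper":1,"delta_pos":[-7,0,-35],"roll":0},{"gripper":1,"delta_pos":[-7,0,-35],"roll":0},{"gripper":1,"delta_pos":[-7,0,-35],"roll":0},{"gripper":1,"delta_pos":[-7,0,-35],"roll":0},{"gripper":1,"delta_pos":[-7,0,-35],"roll":0},{"gripper":1,"delta_pos":[-7,0,-35],"roll":0},{"gripper":1,"delta_pos":[-5,0,-34],"roll":0},{"gripper":1,"delta_pos":[0,0,0],"roll":0},{"gripper":1,"delta_pos":[0,0,0],"roll":0}]'
python3 - <<'E'
from h import *
st()
c=ctrl.read_camera("wrist");cv2.imwrite("pics/w6.png",c["img"][:,:,::-1])
c=ctrl.read_camera("top");cv2.imwrite("pics/t6.png",c["img"][:,:,::-1])
E
```

```text
clock: 16.8
eef_pos: [0.4363, 0.0525, 0.0825]
tcp_rot: [-90.0, -0.0, -0.0]
contact_force: [-0.2, 1.0, -1.6]
grip_width: 0.598
t 16.8 pos [436.3  52.5  82.5] rot [-90.  -0.  -0.] F [-0.15  1.   -1.59] g 0.598
```

View pics/w6.png

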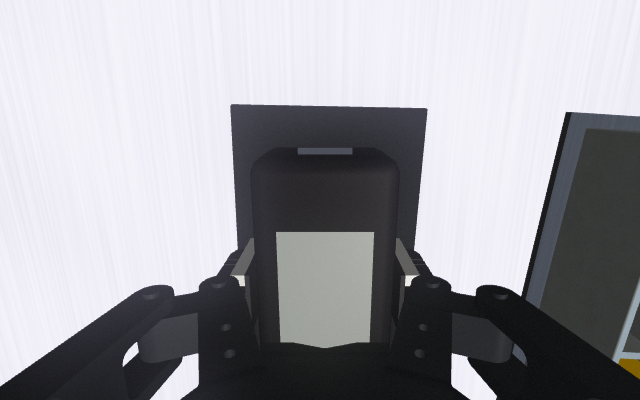

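View pics/t6.png

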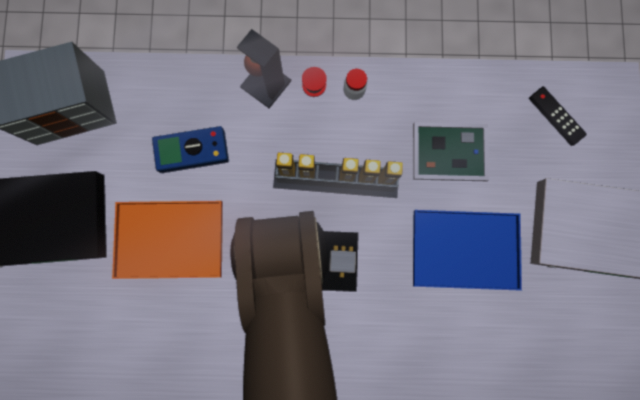

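```bash
python3 -m pendant '[{"gripper":1,"delta_pos":[0,30,0],"roll":0},{"gripper":1,"delta_pos":[0,30,0],"roll":0},{"gripper":1,"delta_pos":[0,20,0],"roll":0},{"gripper":1,"delta_pos":[0,10,0],"roll":0},{"gripper":1,"delta_pos":[0,3,0],"roll":0},{"gripper":1,"delta_pos":[0,0,0],"roll":0}]';python3 -m pendant '[{"gripper":1,"delta_pos":[0,2,0],"roll":0},{"gripper":1,"delta_pos":[0,0,0],"roll":0}]'
```

```text
clock: 17.65
eef_pos: [0.4366, 0.0526, -0.0104]
tcp_rot: [-90.0, -0.0, 0.0]
contact_force: [-0.3, 0.1, -3.3]
grip_width: 0.598
clock: 17.9
eef_pos: [0.4369, 0.0525, -0.0123]
tcp_rot: [-90.0, -0.1, -0.0]
contact_force: [-0.2, 0.6, -1.5]
grip_width: 0.601
```

```bash
python3 -m pendant '[{"gripper":1,"delta_pos":[0,1,0],"roll":0},{"gripper":0.2,"delta_pos":[0,0,0],"roll":0},{"gripper":0.2,"delta_pos":[0,0,0],"roll":0},{"gripper":0,"delta_pos":[0,-5,0],"roll":0},{"gripper":0,"delta_pos":[0,-30,0],"roll":0},{"gripper":0,"delta_pos":[0,-50,0],"roll":0},{"gripper":0,"delta_pos":[0,-50,0],"roll":0},{"gripper":0,"delta_pos":[0,-50,0],"roll":0},{"gripper":0,"delta_pos":[20,-10,0],"roll":3.6},{"gripper":0,"delta_pos":[30,0,6],"roll":0},{"gripper":0,"delta_pos":[30,0,6],"roll":0},{"gripper":0,"delta_pos":[30,0,6],"roll":0},{"gripper":0,"delta_pos":[30,0,6],"roll":0},{"gripper":0,"delta_pos":[30,0,5],"roll":0},{"gripper":0,"delta_pos":[30,0,5],"roll":0},{"gripper":0,"delta_pos":[0,0,0],"roll":0},{"gripper":0,"delta_pos":[0,0,0],"roll":0}]'
python3 - <<'E'
from h import *
st()
c=ctrl.read_camera("wrist");cv2.imwrite("pics/w7.png",c["img"][:,:,::-1]);print(proj(c,[.6401,.0747,.175]),proj(c,[.6376,.0291,.175]))
c=ctrl.read_camera("top");cv2.imwrite("pics/t7.png",c["img"][:,:,::-1])
E
```

```text
clock: 20.02
eef_pos: [0.6373, 0.0748, 0.1809]
tcp_rot: [-90.0, 0.1, -3.6]
contact_force: [-0.0, -0.1, -0.5]
grip_width: 1.0
t 20.02 pos [637.3  74.8 180.9] rot [-90.    0.1  -3.6] F [-0.02 -0.09 -0.5 ] g 1.0
(np.float64(328.82015988571914), np.float64(232.00662806989024)) (np.float64(329.20358860247796), np.float64(305.44315341751695))
```

View pics/w7.png

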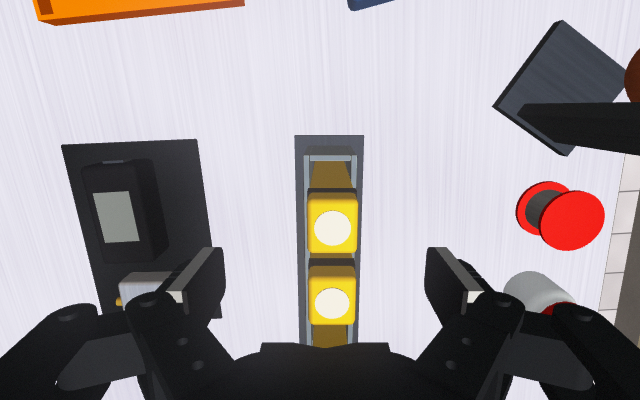

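View pics/t7.png

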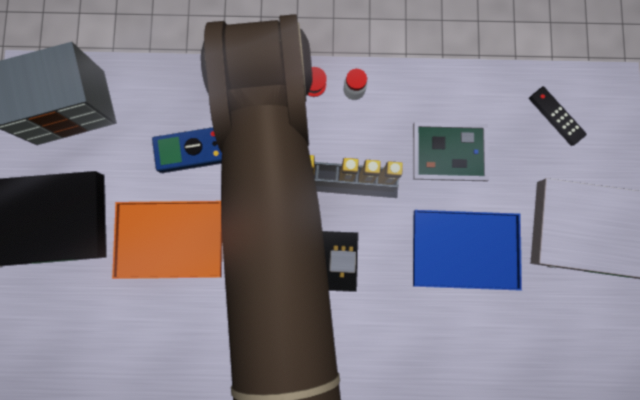

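```bash
python3 -m pendant '[{"gripper":0,"delta_pos":[4,25,1],"roll":0},{"gripper":0,"delta_pos":[0,25,0],"roll":0},{"gripper":0,"delta_pos":[0,22,0],"roll":0},{"gripper":0,"delta_pos":[0,0,0],"roll":0},{"gripper":1,"delta_pos":[0,0,0],"roll":0},{"gripper":1,"delta_pos":[0,0,0],"roll":0},{"gripper":1,"delta_pos":[0,0,0],"roll":0},{"gripper":1,"delta_pos":[0,0,0],"roll":0},{"gripper":1,"delta_pos":[0,0,0],"roll":0},{"gripper":1,"delta_pos":[0,0,0],"roll":0}]'
python3 - <<'E'
from h import *
c=ctrl.read_camera("wrist");cv2.imwrite("pics/w8.png",c["img"][:,:,::-1])
E
```

```text
clock: 21.38
eef_pos: [0.6423, 0.0757, 0.11]
tcp_rot: [-90.0, -0.1, -3.6]
contact_force: [-1.5, 0.9, 5.9]
grip_width: 0.322
```

View pics/w8.png

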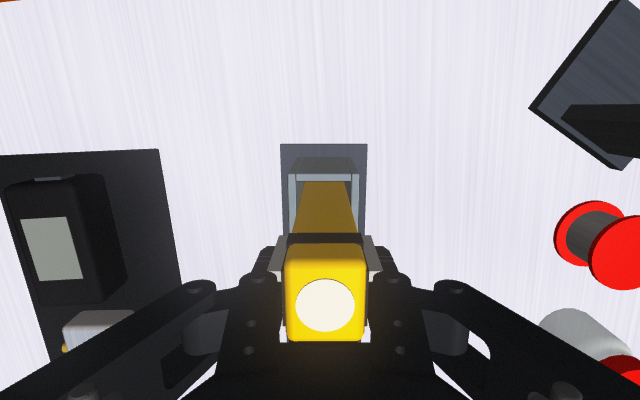

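```bash
python3 -m pendant '[{"gripper":1,"delta_pos":[0,-20,0],"roll":0},{"gripper":1,"delta_pos":[0,-30,0],"roll":0},{"gripper":1,"delta_pos":[0,-30,0],"roll":0},{"gripper":1,"delta_pos":[0,-30,0],"roll":0},{"gripper":1,"delta_pos":[0,0,0],"roll":0},{"gripper":1,"delta_pos":[0,0,0],"roll":0}]'; for i in 1 2 3 4; do python3 -m pendant '[{"gripper":1,"delta_pos":[0,0,0],"roll":0}]' | grep force;done; python3 -c "
from h import *
st()"
```

```text
clock: 22.18
eef_pos: [0.6415, 0.0756, 0.217]
tcp_rot: [-90.0, 0.1, -3.6]
contact_force: [-0.1, -0.8, -4.7]
grip_width: 0.321
contact_force: [-0.5, 0.1, -3.7]
contact_force: [0.9, -0.0, -3.7]
contact_force: [0.4, 0.1, -4.2]
contact_force: [-0.1, 1.0, -3.4]
t 22.68 pos [641.9  75.6 219. ] rot [-90.    0.   -3.6] F [-0.08  0.97 -3.43] g 0.32
```

```bash
python3 -m pendant '[{"gripper":1,"delta_pos":[-40,0,0],"roll":-2.1},{"gripper":1,"delta_pos":[-40,0,0],"roll":-2.1},{"gripper":1,"delta_pos":[-35,0,0],"roll":0},{"gripper":1,"delta_pos":[-1,0,-44],"roll":0},{"gripper":1,"delta_pos":[-1,0,-44],"roll":0},{"gripper":1,"delta_pos":[-1,0,-44],"roll":0},{"gripper":1,"delta_pos":[-1,0,-44],"roll":0},{"gripper":1,"delta_pos":[-2,0,-44],"roll":0},{"gripper":1,"delta_pos":[-2,0,-44],"roll":0},{"gripper":1,"delta_pos":[-2,0,-44],"roll":0},{"gripper":1,"delta_pos":[-2,0,-44],"roll":0},{"gripper":1,"delta_pos":[-2,0,-44],"roll":0},{"gripper":1,"delta_pos":[-2,0,-44],"roll":0},{"gripper":1,"delta_pos":[-2,0,-44],"roll":0},{"gripper":1,"delta_pos":[-2,0,-40],"roll":0},{"gripper":1,"delta_pos":[0,0,0],"roll":0},{"gripper":1,"delta_pos":[0,0,0],"roll":0}]'
```

```text
clock: 24.8
eef_pos: [0.5123, -0.4451, 0.2188]
tcp_rot: [-90.0, 0.0, 0.6]
contact_force: [1.2, 0.3, -4.0]
grip_width: 0.316
```

Now lower to the foot contact (expected at about TCP z 109).

```bash
python3 -m pendant '[{"gripper":1,"delta_pos":[3,40,0],"roll":0},{"gripper":1,"delta_pos":[0,40,0],"roll":0},{"gripper":1,"delta_pos":[0,20,0],"roll":0},{"gripper":1,"delta_pos":[0,6,0],"roll":0},{"gripper":1,"delta_pos":[0,0,0],"roll":0}]'; for i in 1 2 3; do python3 -m pendant '[{"gripper":1,"delta_pos":[0,2,0],"roll":0},{"gripper":1,"delta_pos":[0,0,0],"roll":0}]' | grep -E "eef|force"; done
```

```text
clock: 25.42
eef_pos: [0.5157, -0.4446, 0.1139]
tcp_rot: [-90.0, -0.0, 0.6]
contact_force: [0.3, 0.8, -3.6]
grip_width: 0.32
eef_pos: [0.5157, -0.4455, 0.1121]
contact_force: [-0.7, -0.4, -4.3]
eef_pos: [0.5154, -0.4453, 0.1092]
contact_force: [-0.1, -0.4, -3.4]
eef_pos: [0.5155, -0.4455, 0.1092]
contact_force: [-1.6, 1.1, 5.3]
```

```bash
python3 -m pendant '[{"gripper":1,"delta_pos":[0,2,0],"roll":0},{"gripper":1,"delta_pos":[0,0,6],"roll":0},{"gripper":1,"delta_pos":[0,0,6],"roll":0},{"gripper":1,"delta_pos":[0,0,6],"roll":0},{"gripper":1,"delta_pos":[0,0,6],"roll":0}]'
python3 - <<'E'
from h import *
c=ctrl.read_camera("wrist");cv2.imwrite("pics/w9.png",c["img"][:,:,::-1])
c=ctrl.read_camera("scene");cv2.imwrite("pics/s9.png",cv2.resize(c["img"][70:210,160:320],None,fx=5,fy=4,interpolation=cv2.INTER_CUBIC)[:,:,::-1])
E
```

```text
clock: 26.8
eef_pos: [0.5157, -0.4246, 0.1094]
tcp_rot: [-90.5, -0.2, 0.5]
contact_force: [-3.4, -4.4, 11.3]
grip_width: 0.321
```

View pics/w9.png

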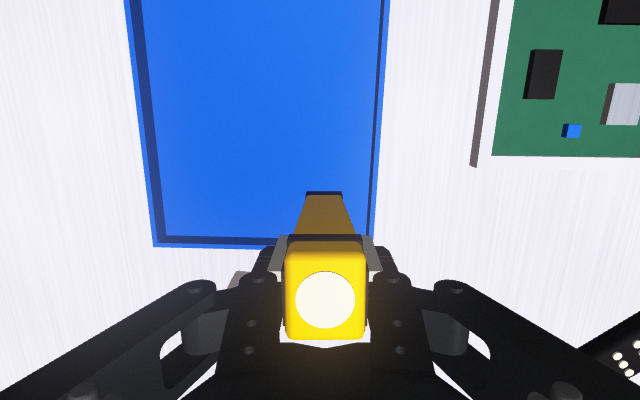

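View pics/s9.png

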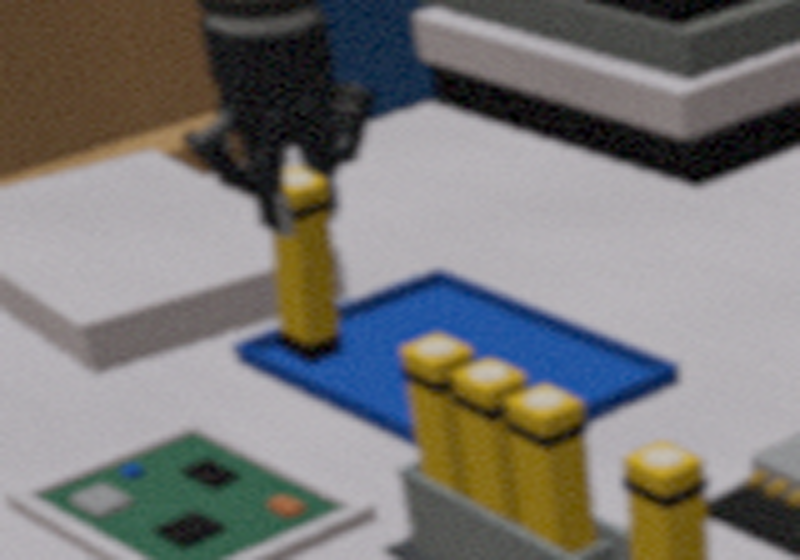

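```bash
python3 -m pendant '[{"gripper":1,"delta_pos":[0,-7,0],"roll":0},{"gripper":1,"delta_pos":[0,0,-15],"roll":0},{"gripper":1,"delta_pos":[0,0,-15],"roll":0},{"gripper":1,"delta_pos":[0,6,0],"roll":0},{"gripper":1,"delta_pos":[0,5,0],"roll":0},{"gripper":1,"delta_pos":[0,0,0],"roll":0}]'
```

```text
clock: 27.65
eef_pos: [0.5163, -0.455, 0.1084]
tcp_rot: [-90.6, -0.3, 0.5]
contact_force: [-6.7, 1.8, 29.4]
grip_width: 0.32
```

```bash
python3 -m pendant '[{"gripper":1,"delta_pos":[0,2,4],"roll":0},{"gripper":1,"delta_pos":[0,0,0],"roll":0}]';python3 -m pendant '[{"gripper":1,"delta_pos":[0,0,4],"roll":0},{"gripper":1,"delta_pos":[0,0,0],"roll":0}]'
```

```text
clock: 27.9
eef_pos: [0.5164, -0.4536, 0.1085]
tcp_rot: [-90.9, -0.4, 0.5]
contact_force: [-7.6, -2.9, 36.0]
grip_width: 0.317
clock: 28.15
eef_pos: [0.5167, -0.4509, 0.1086]
tcp_rot: [-91.1, -0.4, 0.4]
contact_force: [-7.6, -6.4, 33.6]
grip_width: 0.323
```

```bash
for i in 1 2 3; do python3 -m pendant '[{"gripper":1,"delta_pos":[0,0,5],"roll":0},{"gripper":1,"delta_pos":[0,0,0],"roll":0}]' | grep -E "eef|rot|force";done
python3 - <<'E'
from h import *
c=ctrl.read_camera("scene");cv2.imwrite("pics/s10.png",cv2.resize(c["img"][70:210,160:320],None,fx=5,fy=4,interpolation=cv2.INTER_CUBIC)[:,:,::-1])
E
```

```text
eef_pos: [0.5166, -0.4456, 0.1085]
tcp_rot: [-91.1, -0.4, 0.4]
contact_force: [-7.2, -6.0, 34.0]
eef_pos: [0.5165, -0.4398, 0.1082]
tcp_rot: [-91.0, -0.4, 0.5]
contact_force: [-7.5, -3.6, 34.4]
eef_pos: [0.5165, -0.4344, 0.1077]
tcp_rot: [-90.9, -0.4, 0.5]
contact_force: [-6.8, -3.3, 32.7]
```

View pics/s10.png

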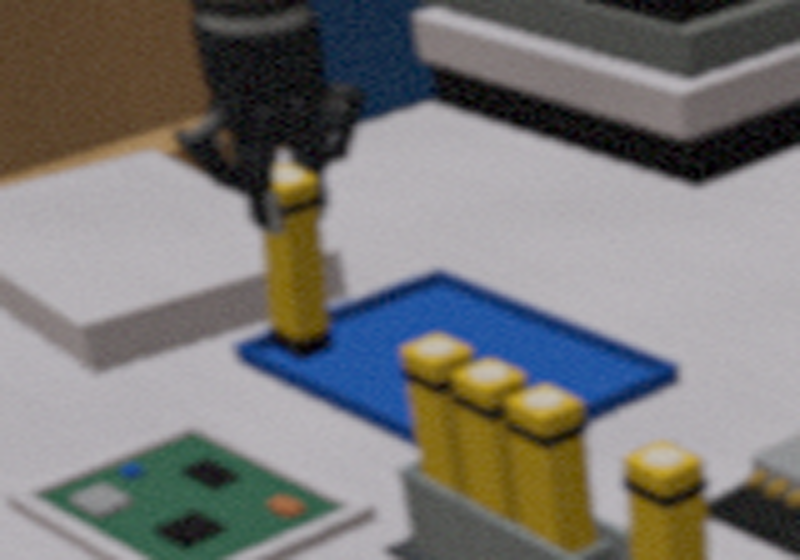

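```bash
for i in 1 2 ; do python3 -m pendant '[{"gripper":1,"delta_pos":[0,0,6],"roll":0},{"gripper":1,"delta_pos":[0,0,0],"roll":0}]' | grep -E "eef|rot|force";done
python3 - <<'E'
from h import *
c=ctrl.read_camera("wrist");cv2.imwrite("pics/w11.png",c["img"][:,:,::-1])
E
```

```text
eef_pos: [0.5163, -0.4276, 0.1069]
tcp_rot: [-90.8, -0.3, 0.5]
contact_force: [-6.6, -1.8, 30.5]
eef_pos: [0.5162, -0.4209, 0.1059]
tcp_rot: [-90.7, -0.3, 0.5]
contact_force: [-4.8, -0.3, 27.6]
```

View pics/w11.png

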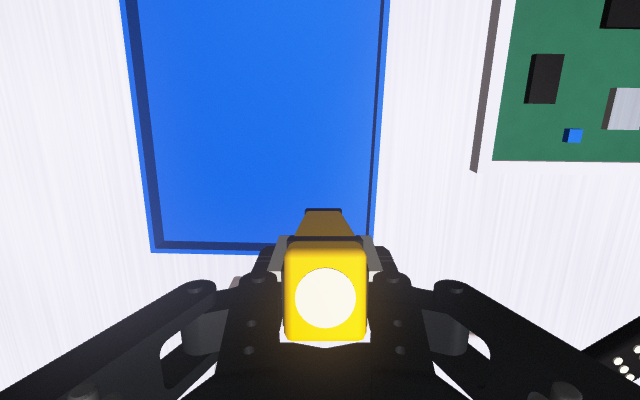

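The foot edge has moved from row 192 to row 209 in the wrist view, so the lamp is pivoting in the pads. I'll continue along the arc.

```bash
python3 -m pendant '[{"gripper":1,"delta_pos":[0,2,12],"roll":0},{"gripper":1,"delta_pos":[0,3,12],"roll":0},{"gripper":1,"delta_pos":[0,4,11],"roll":0}]'; python3 -m pendant '[{"gripper":1,"delta_pos":[0,5,11],"roll":0},{"gripper":1,"delta_pos":[0,6,10],"roll":0},{"gripper":1,"delta_pos":[0,0,0],"roll":0}]'
python3 - <<'E'
from h import *
c=ctrl.read_camera("wrist");cv2.imwrite("pics/w12.png",c["img"][:,:,::-1])
c=ctrl.read_camera("scene");cv2.imwrite("pics/s12.png",cv2.resize(c["img"][70:210,160:320],None,fx=5,fy=4,interpolation=cv2.INTER_CUBIC)[:,:,::-1])
E
```

```text
clock: 29.88
eef_pos: [0.5157, -0.384, 0.0945]
tcp_rot: [-90.4, -0.2, 0.5]
contact_force: [-2.7, 4.1, 17.5]
grip_width: 0.319
clock: 30.25
eef_pos: [0.5153, -0.3607, 0.0815]
tcp_rot: [-90.1, -0.1, 0.6]
contact_force: [-2.2, 5.1, 11.8]
grip_width: 0.324
```

View pics/s12.png

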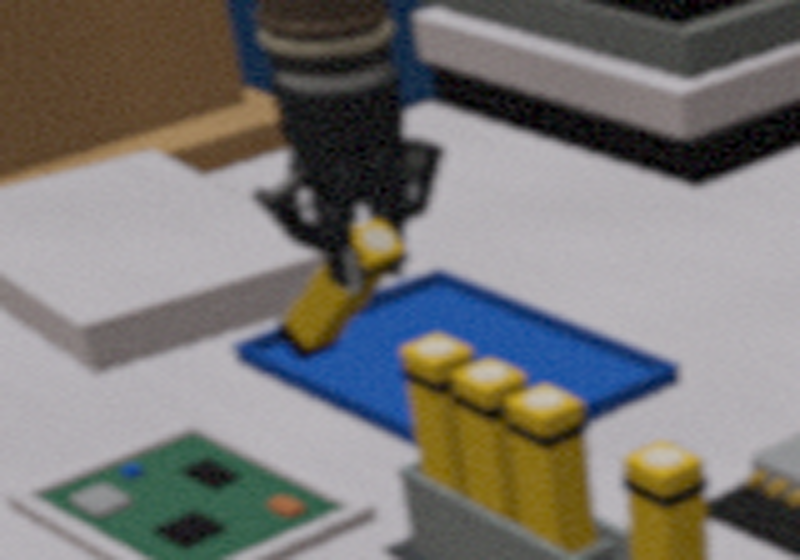

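The lamp is leaning at about 45° with its foot at (305,345), so the pivoting works. Continuing.

```bash
python3 -m pendant '[{"gripper":1,"delta_pos":[0,7,10],"roll":0},{"gripper":1,"delta_pos":[0,8,9],"roll":0},{"gripper":1,"delta_pos":[0,9,8],"roll":0},{"gripper":1,"delta_pos":[0,9.5,8],"roll":0}]'; python3 -m pendant '[{"gripper":1,"delta_pos":[0,10,7],"roll":0},{"gripper":1,"delta_pos":[0,10.5,6],"roll":0},{"gripper":1,"delta_pos":[0,11,5],"roll":0},{"gripper":1,"delta_pos":[0,0,0],"roll":0}]'
python3 - <<'E'
from h import *
c=ctrl.read_camera("wrist");cv2.imwrite("pics/w13.png",c["img"][:,:,::-1])
c=ctrl.read_camera("scene");cv2.imwrite("pics/s13.png",cv2.resize(c["img"][70:210,160:320],None,fx=5,fy=4,interpolation=cv2.INTER_CUBIC)[:,:,::-1])
E
```

```text
clock: 30.85
eef_pos: [0.5149, -0.3257, 0.0471]
tcp_rot: [-90.1, -0.1, 0.6]
contact_force: [-1.4, 5.2, 9.2]
grip_width: 0.316
clock: 31.35
eef_pos: [0.5142, -0.3074, 0.0138]
tcp_rot: [-90.0, -0.0, 0.6]
contact_force: [-0.3, 2.8, 1.2]
grip_width: 0.32
```

View pics/s13.png

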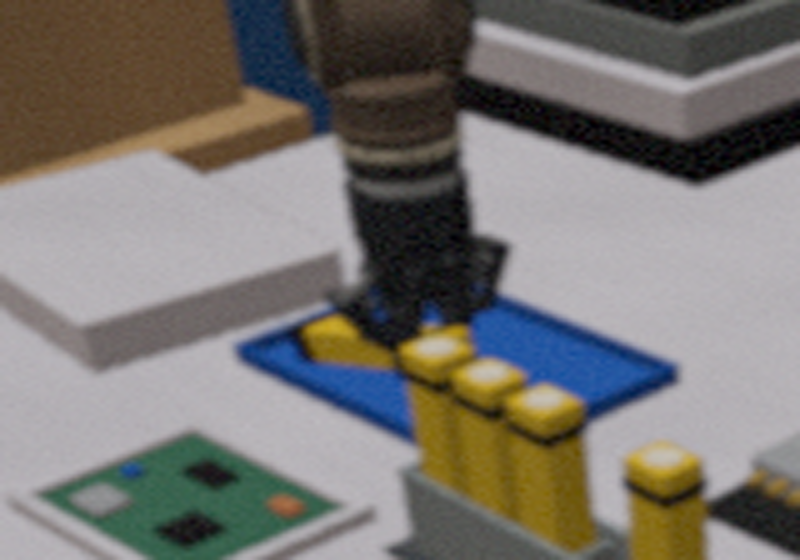

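View pics/w13.png

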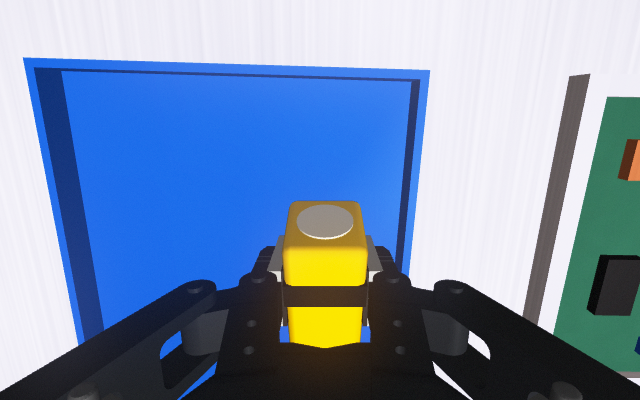

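```bash
python3 -m pendant '[{"gripper":1,"delta_pos":[0,9,3],"roll":0},{"gripper":1,"delta_pos":[0,8,1],"roll":0},{"gripper":1,"delta_pos":[0,0,0],"roll":0}]'; for i in 1 2 3; do python3 -m pendant '[{"gripper":1,"delta_pos":[0,2.5,0],"roll":0},{"gripper":1,"delta_pos":[0,0,0],"roll":0}]'|grep -E "eef|force";done
python3 - <<'E'
from h import *
c=ctrl.read_camera("scene");cv2.imwrite("pics/s14.png",cv2.resize(c["img"][70:210,160:320],None,fx=5,fy=4,interpolation=cv2.INTER_CUBIC)[:,:,::-1])
E
```

```text
clock: 31.82
eef_pos: [0.5138, -0.303, -0.0038]
tcp_rot: [-90.0, 0.0, 0.6]
contact_force: [0.8, 2.7, -0.5]
grip_width: 0.319
eef_pos: [0.514, -0.3033, -0.0053]
contact_force: [-0.7, 3.5, 2.9]
eef_pos: [0.514, -0.3033, -0.008]
contact_force: [0.6, 3.1, 2.4]
eef_pos: [0.514, -0.3033, -0.0106]
contact_force: [0.6, 3.9, 2.1]
```

View pics/s14.png

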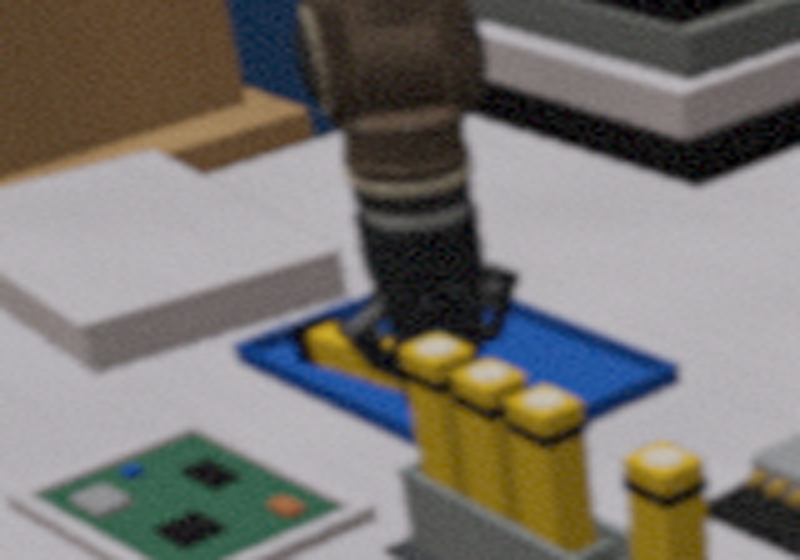

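```bash
for i in 1 2 3; do python3 -m pendant '[{"gripper":1,"delta_pos":[0,2,0],"roll":0},{"gripper":1,"delta_pos":[0,0,0],"roll":0}]'|grep -E "eef|force";done
```

```text
eef_pos: [0.514, -0.3033, -0.0125]
contact_force: [1.1, 4.5, 3.1]
eef_pos: [0.5139, -0.3033, -0.0146]
contact_force: [0.5, 3.6, 2.9]
eef_pos: [0.5138, -0.3033, -0.0166]
contact_force: [1.8, 2.9, 2.2]
```

```bash
for i in 1 2; do python3 -m pendant '[{"gripper":1,"delta_pos":[0,2,0],"roll":0},{"gripper":1,"delta_pos":[0,0,0],"roll":0}]'|grep -E "eef|force";done
python3 - <<'E'
from h import *
c=ctrl.read_camera("wrist");cv2.imwrite("pics/w15.png",c["img"][:,:,::-1])
E
```

```text
eef_pos: [0.514, -0.3033, -0.0178]
contact_force: [-0.6, 4.6, 7.1]
eef_pos: [0.514, -0.3033, -0.0179]
contact_force: [-6.0, 6.7, 20.9]
```

View pics/w15.png

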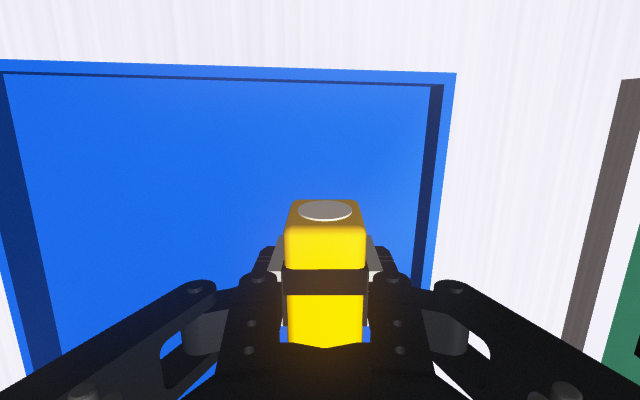

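```bash
python3 -m pendant '[{"gripper":1,"delta_pos":[0,-3,0],"roll":0},{"gripper":0.58,"delta_pos":[0,0,0],"roll":0},{"gripper":0.58,"delta_pos":[0,0,0],"roll":0},{"gripper":0.58,"delta_pos":[0,-20,0],"roll":0},{"gripper":0.55,"delta_pos":[0,-30,0],"roll":0},{"gripper":0,"delta_pos":[0,-50,0],"roll":0},{"gripper":0,"delta_pos":[0,-55,0],"roll":0},{"gripper":0,"delta_pos":[0,-55,0],"roll":0}]'
python3 - <<'E'
from h import *
c=ctrl.read_camera("wrist");cv2.imwrite("pics/w16.png",c["img"][:,:,::-1])
c=ctrl.read_camera("top");cv2.imwrite("pics/t16.png",c["img"][:,:,::-1])
E
```

```text
clock: 34.92
eef_pos: [0.5136, -0.3034, 0.1938]
tcp_rot: [-90.0, 0.0, 0.6]
contact_force: [0.7, -1.0, -0.7]
grip_width: 0.999
```

View pics/w16.png

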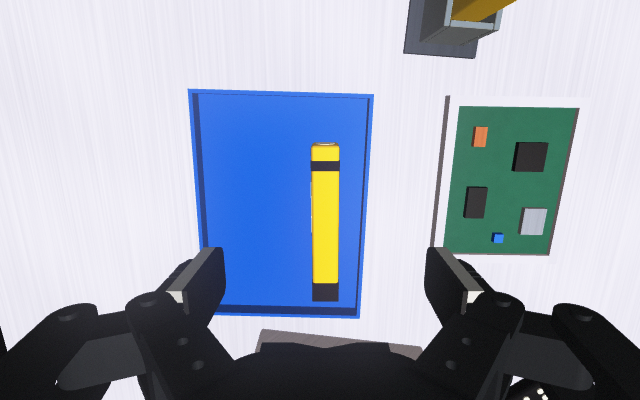

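View pics/t16.png

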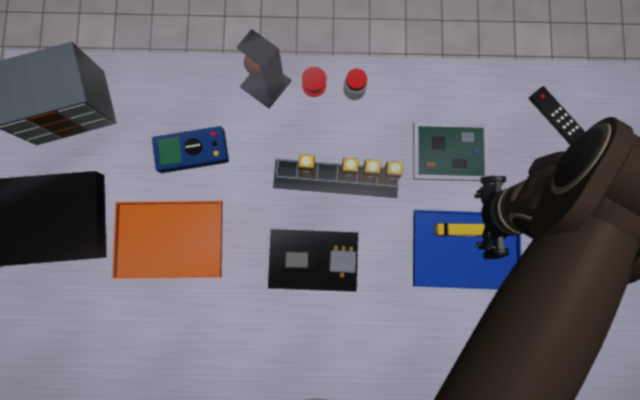

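```bash
python3 -m pendant '[{"gripper":0,"delta_pos":[0,0,0],"roll":4.2},{"gripper":0,"delta_pos":[26,0,39],"roll":0},{"gripper":0,"delta_pos":[26,0,39],"roll":0},{"gripper":0,"delta_pos":[26,0,39],"roll":0},{"gripper":0,"delta_pos":[27,0,39],"roll":0},{"gripper":0,"delta_pos":[0,0,0],"roll":0},{"gripper":0,"delta_pos":[0,0,0],"roll":0}]'
python3 - <<'E'
from h import *
st()
c=ctrl.read_camera("wrist");cv2.imwrite("pics/w17.png",c["img"][:,:,::-1]);print(proj(c,[.628,-.1542,.175]))
E
```

```text
clock: 35.9
eef_pos: [0.6282, -0.1543, 0.1915]
tcp_rot: [-90.0, 0.1, -3.6]
contact_force: [-0.5, -0.8, -0.3]
grip_width: 1.001
t 35.9 pos [ 628.2 -154.3  191.5] rot [-90.    0.1  -3.6] F [-0.54 -0.84 -0.34] g 1.001
(np.float64(323.4796909203471), np.float64(225.2347090097454))
```

View pics/w17.png

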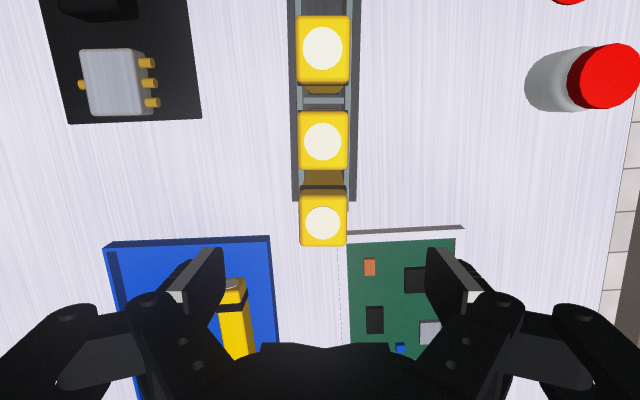

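Lens at (322,222) against a predicted (323,225), so it is aligned. Now descend, grip, lift and weigh.

```bash
python3 -m pendant '[{"gripper":0,"delta_pos":[0,30,0],"roll":0},{"gripper":0,"delta_pos":[0,30,0],"roll":0},{"gripper":0,"delta_pos":[0,25,0],"roll":0},{"gripper":0,"delta_pos":[0,0,0],"roll":0},{"gripper":1,"delta_pos":[0,0,0],"roll":0},{"gripper":1,"delta_pos":[0,0,0],"roll":0},{"gripper":1,"delta_pos":[0,0,0],"roll":0},{"gripper":1,"delta_pos":[0,0,0],"roll":0},{"gripper":1,"delta_pos":[0,0,0],"roll":0},{"gripper":1,"delta_pos":[0,0,0],"roll":0}]'
python3 -m pendant '[{"gripper":1,"delta_pos":[0,-20,0],"roll":0},{"gripper":1,"delta_pos":[0,-30,0],"roll":0},{"gripper":1,"delta_pos":[0,-30,0],"roll":0},{"gripper":1,"delta_pos":[0,-30,0],"roll":0},{"gripper":1,"delta_pos":[0,0,0],"roll":0},{"gripper":1,"delta_pos":[0,0,0],"roll":0}]'; for i in 1 2 3 4; do python3 -m pendant '[{"gripper":1,"delta_pos":[0,0,0],"roll":0}]' | grep force;done
```

```text
clock: 37.2
eef_pos: [0.6288, -0.1543, 0.1086]
tcp_rot: [-90.0, -0.1, -3.6]
contact_force: [-1.7, -0.6, 6.0]
grip_width: 0.323
clock: 37.95
eef_pos: [0.6284, -0.1541, 0.2163]
tcp_rot: [-90.0, 0.1, -3.6]
contact_force: [-0.3, -0.1, -0.8]
grip_width: 0.32
contact_force: [0.9, -0.5, -1.3]
contact_force: [0.7, 0.7, -1.4]
contact_force: [-0.0, 0.6, -1.5]
contact_force: [0.6, -0.2, -0.4]
```

```bash
python3 -m pendant '[{"gripper":1,"delta_pos":[-37,0,0],"roll":-2.6},{"gripper":1,"delta_pos":[-37,0,0],"roll":-2.6},{"gripper":1,"delta_pos":[-37,0,0],"roll":0},{"gripper":1,"delta_pos":[2.2,0,40.5],"roll":0},{"gripper":1,"delta_pos":[2.2,0,40.5],"roll":0},{"gripper":1,"delta_pos":[2.2,0,40.5],"roll":0},{"gripper":1,"delta_pos":[2.2,0,40.5],"roll":0},{"gripper":1,"delta_pos":[2.2,0,40.5],"roll":0},{"gripper":1,"delta_pos":[2.2,0,40.5],"roll":0},{"gripper":1,"delta_pos":[2.2,0,40.5],"roll":0},{"gripper":1,"delta_pos":[2.2,0,40.5],"roll":0},{"gripper":1,"delta_pos":[2.2,0,40.5],"roll":0},{"gripper":1,"delta_pos":[2.2,0,40.5],"roll":0},{"gripper":1,"delta_pos":[0,0,0],"roll":0},{"gripper":1,"delta_pos":[0,0,0],"roll":0}]';for i in 1 2 3; do python3 -m pendant '[{"gripper":1,"delta_pos":[0,0,0],"roll":0}]' | grep force;done
```

```text
clock: 40.33
eef_pos: [0.5283, 0.253, 0.2175]
tcp_rot: [-90.0, 0.0, 1.6]
contact_force: [-0.3, 0.7, -0.1]
grip_width: 0.321
contact_force: [0.0, -0.4, -1.5]
contact_force: [0.1, -0.4, -1.5]
contact_force: [0.2, 0.6, -1.0]
```

```bash
python3 -m pendant '[{"gripper":1,"delta_pos":[0,40,0],"roll":0},{"gripper":1,"delta_pos":[0,40,0],"roll":0},{"gripper":1,"delta_pos":[0,20,0],"roll":0},{"gripper":1,"delta_pos":[0,6,0],"roll":0},{"gripper":1,"delta_pos":[0,4,0],"roll":0},{"gripper":1,"delta_pos":[0,4,0],"roll":0},{"gripper":1,"delta_pos":[0,0,0],"roll":0}]'
```

```text
clock: 41.58
eef_pos: [0.5291, 0.2536, 0.1076]
tcp_rot: [-89.9, -0.2, 1.6]
contact_force: [-5.8, -2.3, 15.3]
grip_width: 0.324
```

```bash
python3 -m pendant '[{"gripper":1,"delta_pos":[0,3,0],"roll":0},{"gripper":1,"delta_pos":[0,0,4],"roll":0},{"gripper":1,"delta_pos":[0,0,4],"roll":0},{"gripper":1,"delta_pos":[0,0,5],"roll":0},{"gripper":1,"delta_pos":[0,0,5],"roll":0},{"gripper":1,"delta_pos":[0,0,5],"roll":0},{"gripper":1,"delta_pos":[0,0,5],"roll":0},{"gripper":1,"delta_pos":[0,0,5],"roll":0},{"gripper":1,"delta_pos":[0,0,0],"roll":0}]'
python3 - <<'E'
from h import *
c=ctrl.read_camera("wrist");cv2.imwrite("pics/w18.png",c["img"][:,:,::-1])
E
```

```text
clock: 42.7
eef_pos: [0.5282, 0.2872, 0.1055]
tcp_rot: [-89.8, -0.3, 1.6]
contact_force: [-6.0, -1.3, 18.6]
grip_width: 0.319
```

View pics/w18.png

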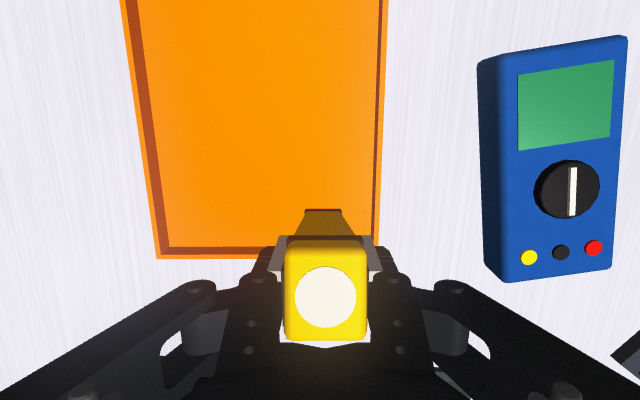

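The foot edge is at row 210, so it is already tilting. Continuing the same arc.

```bash
python3 -m pendant '[{"gripper":1,"delta_pos":[0,2,12],"roll":0},{"gripper":1,"delta_pos":[0,3,12],"roll":0},{"gripper":1,"delta_pos":[0,4,11],"roll":0},{"gripper":1,"delta_pos":[0,5,11],"roll":0},{"gripper":1,"delta_pos":[0,6,10],"roll":0},{"gripper":1,"delta_pos":[0,0,0],"roll":0}]'
python3 -m pendant '[{"gripper":1,"delta_pos":[0,7,10],"roll":0},{"gripper":1,"delta_pos":[0,8,9],"roll":0},{"gripper":1,"delta_pos":[0,9,8],"roll":0},{"gripper":1,"delta_pos":[0,9.5,8],"roll":0},{"gripper":1,"delta_pos":[0,10,7],"roll":0},{"gripper":1,"delta_pos":[0,10.5,6],"roll":0},{"gripper":1,"delta_pos":[0,0,0],"roll":0}]'
python3 - <<'E'
from h import *
c=ctrl.read_camera("wrist");cv2.imwrite("pics/w19.png",c["img"][:,:,::-1])
E
```

```text
clock: 43.5
eef_pos: [0.5265, 0.3448, 0.084]
tcp_rot: [-89.7, -0.2, 1.6]
contact_force: [-3.5, 3.6, 11.0]
grip_width: 0.323
clock: 44.38
eef_pos: [0.526, 0.3925, 0.0288]
tcp_rot: [-89.8, -0.2, 1.7]
contact_force: [-0.4, 1.8, 1.9]
grip_width: 0.32
```

View pics/w19.png

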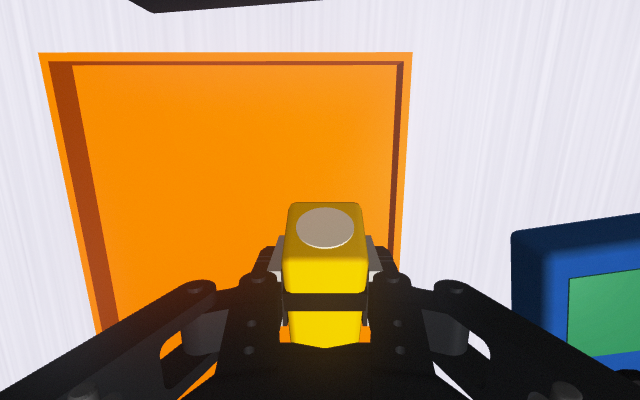

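```bash
python3 -m pendant '[{"gripper":1,"delta_pos":[0,11,5],"roll":0},{"gripper":1,"delta_pos":[0,10,4],"roll":0},{"gripper":1,"delta_pos":[0,9,2],"roll":0},{"gripper":1,"delta_pos":[0,7,1],"roll":0},{"gripper":1,"delta_pos":[0,4,0],"roll":0},{"gripper":1,"delta_pos":[0,3,0],"roll":0},{"gripper":1,"delta_pos":[0,0,0],"roll":0}]';for i in 1 2; do python3 -m pendant '[{"gripper":1,"delta_pos":[0,2,0],"roll":0},{"gripper":1,"delta_pos":[0,0,0],"roll":0}]'|grep -E "eef|force";done
```

```text
clock: 45.3
eef_pos: [0.5246, 0.4021, -0.0173]
tcp_rot: [-90.0, -0.0, 1.6]
contact_force: [0.9, 3.0, 4.0]
grip_width: 0.325
eef_pos: [0.5247, 0.4022, -0.0178]
contact_force: [-1.1, 0.2, 11.3]
eef_pos: [0.5248, 0.4022, -0.0179]
contact_force: [-6.1, -2.0, 23.3]
```

```bash
python3 -m pendant '[{"gripper":1,"delta_pos":[0,-4,0],"roll":0},{"gripper":0.58,"delta_pos":[0,0,0],"roll":0},{"gripper":0.58,"delta_pos":[0,0,0],"roll":0},{"gripper":0.58,"delta_pos":[0,-20,0],"roll":0},{"gripper":0.55,"delta_pos":[0,-30,0],"roll":0},{"gripper":0,"delta_pos":[0,-50,0],"roll":0},{"gripper":0,"delta_pos":[0,-55,0],"roll":0},{"gripper":0,"delta_pos":[0,-55,0],"roll":0},{"gripper":0,"delta_pos":[0,0,0],"roll":5.2}]'
python3 - <<'E'
from h import *
st()
c=ctrl.read_camera("wrist");cv2.imwrite("pics/w20.png",c["img"][:,:,::-1])
c=ctrl.read_camera("top");cv2.imwrite("pics/t20.png",c["img"][:,:,::-1])
E
```

```text
clock: 46.92
eef_pos: [0.526, 0.4033, 0.1977]
tcp_rot: [-89.7, -0.3, -3.8]
contact_force: [0.1, -0.5, 0.3]
grip_width: 1.005
t 46.92 pos [526.  403.3 197.7] rot [-89.7  -0.3  -3.8] F [ 0.08 -0.54  0.32] g 1.005
```

View pics/w20.png

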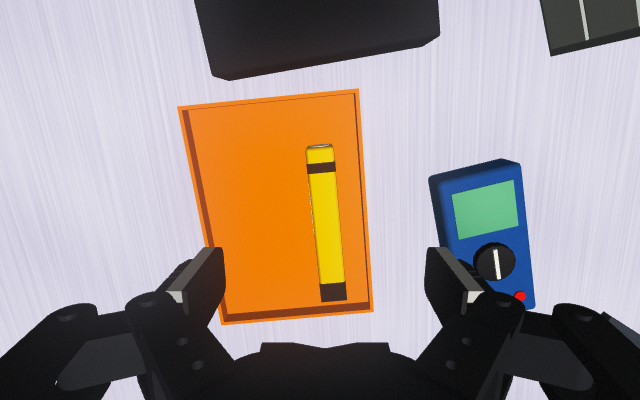

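View pics/t20.png

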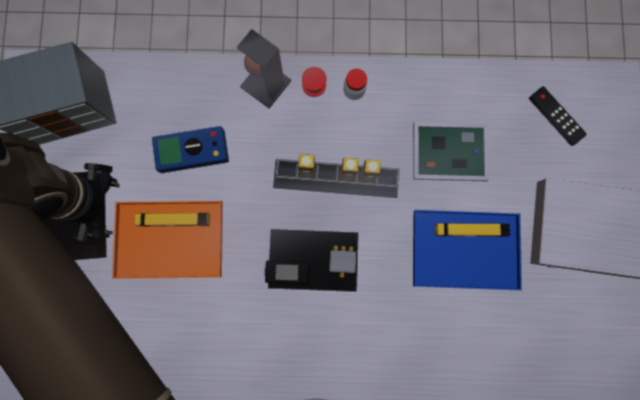

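The empty lamp lies flat. The brick has been knocked: its label moved from (297,260) to (287,272), and it now overhangs the mat's left edge. I'll measure it and put it right.

Run:
```python
from h import *
c=ctrl.read_camera("top");im=c["img"][225:297,255:365]
im=cv2.resize(im,None,fx=6,fy=6,interpolation=cv2.INTER_CUBIC)
im=np.clip(im.astype(float)**.6*6,0,255).astype(np.uint8)
cv2.imwrite("pics/z20.png",im[:,:,::-1])
```

```text
(no output)
```

View pics/z20.png

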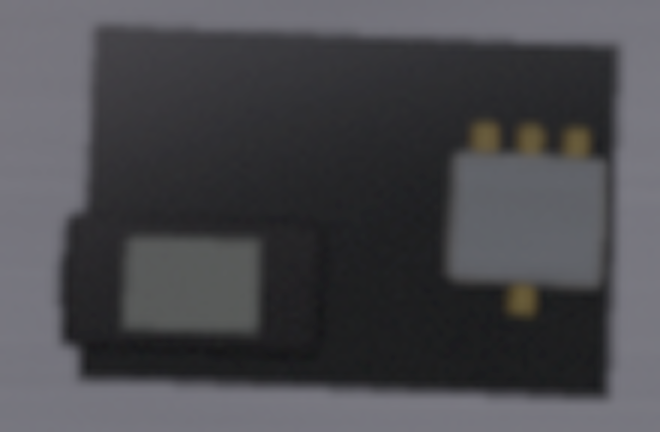

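Run:
```python
from h import *
c=ctrl.read_camera("top")
print("label",pt(c,287-.4,272.3-.4,.043).round(4))
for x,y in [(72,215),(322,222),(318,350),(65,343)]: print(pt(c,255+x/6-.4,225+y/6-.4,.04).round(4))
s=ctrl.observe()["eef_pos"];a=np.radians(-3.8);d=np.array([.40,.07])-s[:2]
print(d, d[0]*np.cos(a)+d[1]*np.sin(a), -d[0]*np.sin(a)+d[1]*np.cos(a))
```

```text
label [0.4066 0.0711 0.043 ]
[0.4317 0.1177 0.04  ]
[0.4308 0.0223 0.04  ]
[0.3826 0.0227 0.04  ]
[0.3834 0.1188 0.04  ]
[-0.12397101 -0.3318097 ] -0.10170813352409454 -0.33929624640302447
```

```bash
python3 -m pendant '[{"gripper":0,"delta_pos":[0,0,0],"roll":-3.8},{"gripper":0,"delta_pos":[-15,5,-41.5],"roll":0},{"gripper":0,"delta_pos":[-15,5,-41.5],"roll":0},{"gripper":0,"delta_pos":[-15,5,-41.5],"roll":0},{"gripper":0,"delta_pos":[-15,5,-41.5],"roll":0},{"gripper":0,"delta_pos":[-15,5,-41.5],"roll":0},{"gripper":0,"delta_pos":[-15,5,-41.5],"roll":0},{"gripper":0,"delta_pos":[-14,5,-41.5],"roll":0},{"gripper":0,"delta_pos":[-14,5,-41.5],"roll":0},{"gripper":0,"delta_pos":[0,0,0],"roll":0},{"gripper":0,"delta_pos":[0,0,0],"roll":0}]'
python3 - <<'E'
from h import *
st()
c=ctrl.read_camera("wrist");im=np.clip(c["img"].astype(float)**.6*9,0,255).astype(np.uint8);cv2.imwrite("pics/w21.png",im[:,:,::-1]);print(proj(c,[.4075,.071,.043]))
E
```

```text
clock: 48.5
eef_pos: [0.4072, 0.0698, 0.152]
tcp_rot: [-90.0, 0.1, 0.2]
contact_force: [0.4, 0.1, 0.1]
grip_width: 1.001
t 48.5 pos [407.2  69.8 152. ] rot [-90.    0.1   0.2] F [0.41 0.09 0.11] g 1.001
(np.float64(324.6138758293508), np.float64(186.35946614797058))
```

View pics/w21.png

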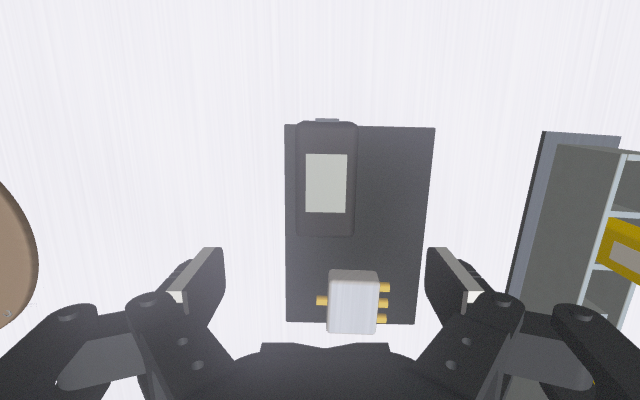

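```bash
python3 -m pendant '[{"gripper":0,"delta_pos":[1,40,3],"roll":0},{"gripper":0,"delta_pos":[0,40,0],"roll":0},{"gripper":0,"delta_pos":[0,40,0],"roll":0},{"gripper":0,"delta_pos":[0,30,0],"roll":0},{"gripper":0,"delta_pos":[0,15,0],"roll":0},{"gripper":0,"delta_pos":[0,0,0],"roll":0},{"gripper":1,"delta_pos":[0,0,0],"roll":0},{"gripper":1,"delta_pos":[0,0,0],"roll":0},{"gripper":1,"delta_pos":[0,0,0],"roll":0},{"gripper":1,"delta_pos":[0,0,0],"roll":0},{"gripper":1,"delta_pos":[0,0,0],"roll":0}]'
```

```text
clock: 49.92
eef_pos: [0.4095, 0.0731, -0.0111]
tcp_rot: [-90.0, -0.1, 0.2]
contact_force: [-1.4, -0.5, 6.9]
grip_width: 0.602
```

Gripped. Lift a little, move to (0.435, 0.055), and set it down.

```bash
python3 -m pendant '[{"gripper":1,"delta_pos":[0,-20,0],"roll":0},{"gripper":1,"delta_pos":[13,0,-9],"roll":0},{"gripper":1,"delta_pos":[13,0,-9],"roll":0},{"gripper":1,"delta_pos":[0,12,0],"roll":0},{"gripper":1,"delta_pos":[0,5,0],"roll":0},{"gripper":1,"delta_pos":[0,0,0],"roll":0}]'
python3 -m pendant '[{"gripper":1,"delta_pos":[0,2,0],"roll":0},{"gripper":1,"delta_pos":[0,0,0],"roll":0}]'
```

```text
clock: 50.68
eef_pos: [0.4334, 0.0548, -0.0104]
tcp_rot: [-90.0, 0.1, 0.2]
contact_force: [-0.3, -1.0, -3.1]
grip_width: 0.598
clock: 50.92
eef_pos: [0.4338, 0.0549, -0.011]
tcp_rot: [-90.0, 0.0, 0.2]
contact_force: [-4.7, -1.2, 8.1]
grip_width: 0.601
```

```bash
python3 -m pendant '[{"gripper":0.2,"delta_pos":[0,0,0],"roll":0},{"gripper":0.2,"delta_pos":[0,0,0],"roll":0},{"gripper":0,"delta_pos":[0,-5,0],"roll":0},{"gripper":0,"delta_pos":[0,-40,0],"roll":0},{"gripper":0,"delta_pos":[0,-55,0],"roll":0},{"gripper":0,"delta_pos":[0,-55,0],"roll":0},{"gripper":0,"delta_pos":[0,-50,0],"roll":0},{"gripper":0,"delta_pos":[0,0,0],"roll":3.8},{"gripper":0,"delta_pos":[34.5,0,-2],"roll":0},{"gripper":0,"delta_pos":[34.5,0,-2],"roll":0},{"gripper":0,"delta_pos":[34.5,0,-2],"roll":0},{"gripper":0,"delta_pos":[34.5,0,-2],"roll":0},{"gripper":0,"delta_pos":[34.5,0,-2],"roll":0},{"gripper":0,"delta_pos":[34.5,0,-3],"roll":0},{"gripper":0,"delta_pos":[0,0,0],"roll":0},{"gripper":0,"delta_pos":[0,0,0],"roll":0}]'
python3 - <<'E'
from h import *
st()
c=ctrl.read_camera("wrist");cv2.imwrite("pics/w22.png",c["img"][:,:,::-1]);print(proj(c,[.6396,.0291,.175]))
E
```

```text
clock: 52.92
eef_pos: [0.6397, 0.0289, 0.1934]
tcp_rot: [-90.0, 0.1, -3.6]
contact_force: [0.1, -0.0, 0.1]
grip_width: 0.999
t 52.92 pos [639.7  28.9 193.4] rot [-90.    0.1  -3.6] F [ 0.07 -0.01  0.1 ] g 0.999
(np.float64(323.5707551865133), np.float64(223.95654538088678))
```

View pics/w22.png

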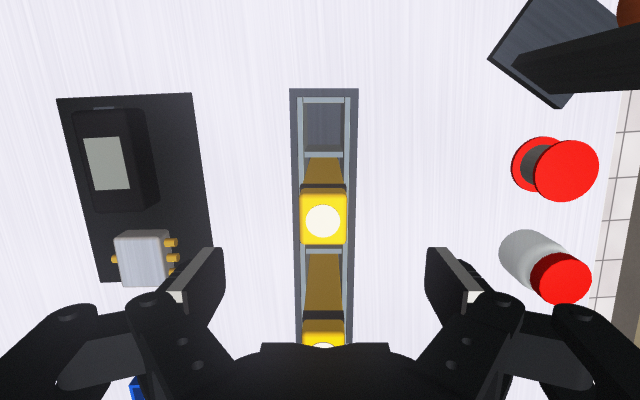

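Aligned, with the lens at (322,221). Grip, lift and weigh.

```bash
python3 -m pendant '[{"gripper":0,"delta_pos":[0,30,0],"roll":0},{"gripper":0,"delta_pos":[0,30,0],"roll":0},{"gripper":0,"delta_pos":[0,26,0],"roll":0},{"gripper":0,"delta_pos":[0,0,0],"roll":0},{"gripper":1,"delta_pos":[0,0,0],"roll":0},{"gripper":1,"delta_pos":[0,0,0],"roll":0},{"gripper":1,"delta_pos":[0,0,0],"roll":0},{"gripper":1,"delta_pos":[0,0,0],"roll":0},{"gripper":1,"delta_pos":[0,0,0],"roll":0},{"gripper":1,"delta_pos":[0,0,0],"roll":0}]'
python3 -m pendant '[{"gripper":1,"delta_pos":[0,-20,0],"roll":0},{"gripper":1,"delta_pos":[0,-30,0],"roll":0},{"gripper":1,"delta_pos":[0,-30,0],"roll":0},{"gripper":1,"delta_pos":[0,-30,0],"roll":0},{"gripper":1,"delta_pos":[0,0,0],"roll":0},{"gripper":1,"delta_pos":[0,0,0],"roll":0}]'; for i in 1 2 3 4; do python3 -m pendant '[{"gripper":1,"delta_pos":[0,0,0],"roll":0}]' | grep force;done
```

```text
clock: 54.22
eef_pos: [0.6405, 0.0289, 0.1087]
tcp_rot: [-90.0, -0.1, -3.6]
contact_force: [-1.6, 0.0, 5.4]
grip_width: 0.322
clock: 54.98
eef_pos: [0.64, 0.0288, 0.2161]
tcp_rot: [-90.0, 0.1, -3.6]
contact_force: [-0.2, -0.9, -1.9]
grip_width: 0.322
contact_force: [-0.1, -0.1, -1.0]
contact_force: [0.7, -0.4, -2.9]
contact_force: [0.1, -0.1, -1.9]
contact_force: [0.7, 0.3, -1.6]
```

```bash
python3 -m pendant '[{"gripper":1,"delta_pos":[-43,0,0],"roll":-2.6},{"gripper":1,"delta_pos":[-43,0,0],"roll":-2.6},{"gripper":1,"delta_pos":[-43,0,0],"roll":0},{"gripper":1,"delta_pos":[-43,0,0],"roll":0},{"gripper":1,"delta_pos":[-42,0,0],"roll":0},{"gripper":1,"delta_pos":[1,0,37],"roll":0},{"gripper":1,"delta_pos":[1,0,37],"roll":0},{"gripper":1,"delta_pos":[1,0,37],"roll":0},{"gripper":1,"delta_pos":[1,0,37],"roll":0},{"gripper":1,"delta_pos":[1,0,37],"roll":0},{"gripper":1,"delta_pos":[1,0,37],"roll":0},{"gripper":1,"delta_pos":[0,0,0],"roll":0},{"gripper":1,"delta_pos":[0,0,0],"roll":0}]';for i in 1 2 3; do python3 -m pendant '[{"gripper":1,"delta_pos":[0,0,0],"roll":0}]' | grep force;done
```

```text
clock: 57.1
eef_pos: [0.4261, 0.2506, 0.2176]
tcp_rot: [-90.0, 0.0, 1.6]
contact_force: [0.1, -0.3, -1.8]
grip_width: 0.323
contact_force: [0.7, 0.1, -1.6]
contact_force: [0.1, -0.1, -1.3]
contact_force: [-0.6, 1.3, -1.9]
```

```bash
python3 -m pendant '[{"gripper":1,"delta_pos":[1,40,3],"roll":0},{"gripper":1,"delta_pos":[0,40,0],"roll":0},{"gripper":1,"delta_pos":[0,20,0],"roll":0},{"gripper":1,"delta_pos":[0,6,0],"roll":0},{"gripper":1,"delta_pos":[0,4,0],"roll":0},{"gripper":1,"delta_pos":[0,4,0],"roll":0},{"gripper":1,"delta_pos":[0,0,0],"roll":0}]'
```

```text
clock: 58.35
eef_pos: [0.4278, 0.2544, 0.1076]
tcp_rot: [-89.9, -0.2, 1.6]
contact_force: [-5.7, -3.6, 18.3]
grip_width: 0.321
```

```bash
python3 -m pendant '[{"gripper":1,"delta_pos":[0,3,0],"roll":0},{"gripper":1,"delta_pos":[0,0,4],"roll":0},{"gripper":1,"delta_pos":[0,0,4],"roll":0},{"gripper":1,"delta_pos":[0,0,5],"roll":0},{"gripper":1,"delta_pos":[0,0,5],"roll":0},{"gripper":1,"delta_pos":[0,0,5],"roll":0},{"gripper":1,"delta_pos":[0,0,5],"roll":0},{"gripper":1,"delta_pos":[0,0,5],"roll":0},{"gripper":1,"delta_pos":[0,0,0],"roll":0}]'
python3 - <<'E'
from h import *
c=ctrl.read_camera("wrist");cv2.imwrite("pics/w23.png",c["img"][:,:,::-1])
E
```

```text
clock: 59.48
eef_pos: [0.4271, 0.2882, 0.1052]
tcp_rot: [-89.8, -0.2, 1.6]
contact_force: [-6.6, -2.9, 20.2]
grip_width: 0.32
```

View pics/w23.png

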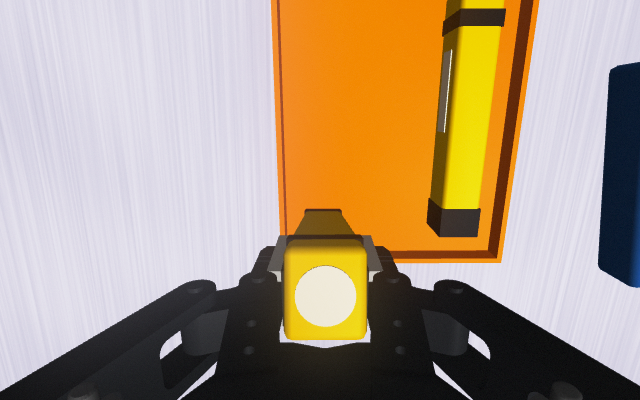

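Same tilt as before (foot edge at row 210). Continue the arc.

```bash
python3 -m pendant '[{"gripper":1,"delta_pos":[0,2,12],"roll":0},{"gripper":1,"delta_pos":[0,3,12],"roll":0},{"gripper":1,"delta_pos":[0,4,11],"roll":0},{"gripper":1,"delta_pos":[0,5,11],"roll":0},{"gripper":1,"delta_pos":[0,6,10],"roll":0},{"gripper":1,"delta_pos":[0,0,0],"roll":0}]'
python3 -m pendant '[{"gripper":1,"delta_pos":[0,7,10],"roll":0},{"gripper":1,"delta_pos":[0,8,9],"roll":0},{"gripper":1,"delta_pos":[0,9,8],"roll":0},{"gripper":1,"delta_pos":[0,9.5,8],"roll":0},{"gripper":1,"delta_pos":[0,10,7],"roll":0},{"gripper":1,"delta_pos":[0,10.5,6],"roll":0},{"gripper":1,"delta_pos":[0,0,0],"roll":0}]'
python3 - <<'E'
from h import *
c=ctrl.read_camera("wrist");cv2.imwrite("pics/w24.png",c["img"][:,:,::-1])
E
```

```text
clock: 60.28
eef_pos: [0.4253, 0.3458, 0.0838]
tcp_rot: [-89.7, -0.1, 1.6]
contact_force: [-4.5, 4.3, 9.4]
grip_width: 0.318
clock: 61.15
eef_pos: [0.4247, 0.3932, 0.0285]
tcp_rot: [-89.8, -0.2, 1.6]
contact_force: [0.0, 1.9, 2.5]
grip_width: 0.318
```

View pics/w24.png

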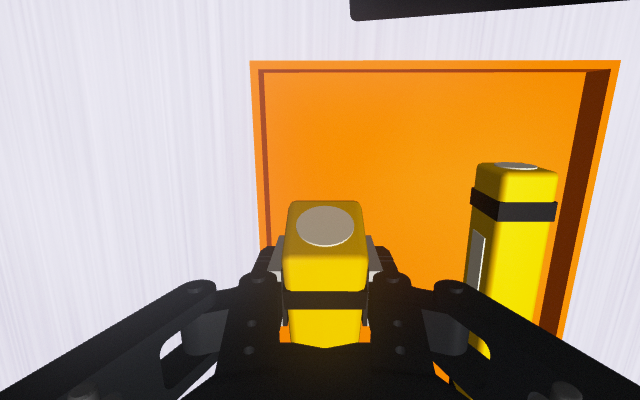

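```bash
python3 -m pendant '[{"gripper":1,"delta_pos":[0,11,5],"roll":0},{"gripper":1,"delta_pos":[0,10,4],"roll":0},{"gripper":1,"delta_pos":[0,9,2],"roll":0},{"gripper":1,"delta_pos":[0,7,1],"roll":0},{"gripper":1,"delta_pos":[0,4,0],"roll":0},{"gripper":1,"delta_pos":[0,3,0],"roll":0},{"gripper":1,"delta_pos":[0,0,0],"roll":0}]';for i in 1 2; do python3 -m pendant '[{"gripper":1,"delta_pos":[0,2,0],"roll":0},{"gripper":1,"delta_pos":[0,0,0],"roll":0}]'|grep -E "eef|force";done
```

```text
clock: 62.08
eef_pos: [0.4231, 0.4027, -0.0175]
tcp_rot: [-90.0, -0.0, 1.6]
contact_force: [-0.6, 2.7, 3.5]
grip_width: 0.318
eef_pos: [0.4232, 0.4027, -0.0179]
contact_force: [-2.4, -0.6, 13.7]
eef_pos: [0.4233, 0.4028, -0.0179]
contact_force: [-6.5, -3.8, 27.9]
```

```bash
python3 -m pendant '[{"gripper":1,"delta_pos":[0,-4,0],"roll":0},{"gripper":0.6,"delta_pos":[0,0,0],"roll":0},{"gripper":0.6,"delta_pos":[0,0,0],"roll":0},{"gripper":0.6,"delta_pos":[0,-20,0],"roll":0},{"gripper":0.55,"delta_pos":[0,-30,0],"roll":0},{"gripper":0,"delta_pos":[0,-50,0],"roll":0},{"gripper":0,"delta_pos":[0,-55,0],"roll":0},{"gripper":0,"delta_pos":[0,-55,0],"roll":0},{"gripper":0,"delta_pos":[0,0,0],"roll":5.2}]'
python3 - <<'E'
from h import *
st()
c=ctrl.read_camera("wrist");cv2.imwrite("pics/w25.png",c["img"][:,:,::-1])
c=ctrl.read_camera("top");cv2.imwrite("pics/t25.png",c["img"][:,:,::-1])
E
```

```text
clock: 63.7
eef_pos: [0.4245, 0.4041, 0.1971]
tcp_rot: [-89.7, -0.3, -3.8]
contact_force: [-0.5, 0.4, -1.0]
grip_width: 1.002
t 63.7 pos [424.5 404.1 197.1] rot [-89.7  -0.3  -3.8] F [-0.47  0.38 -1.05] g 1.002
```

View pics/w25.png

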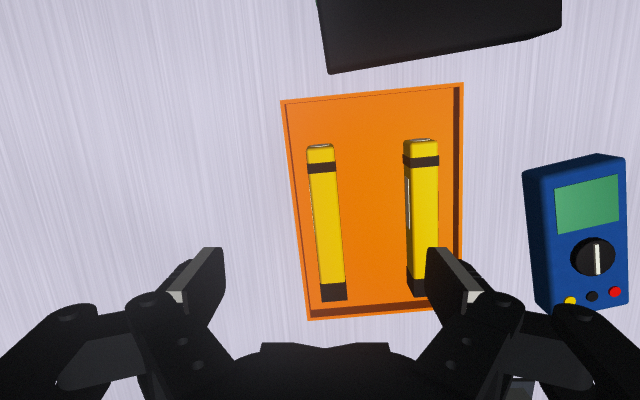

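View pics/t25.png

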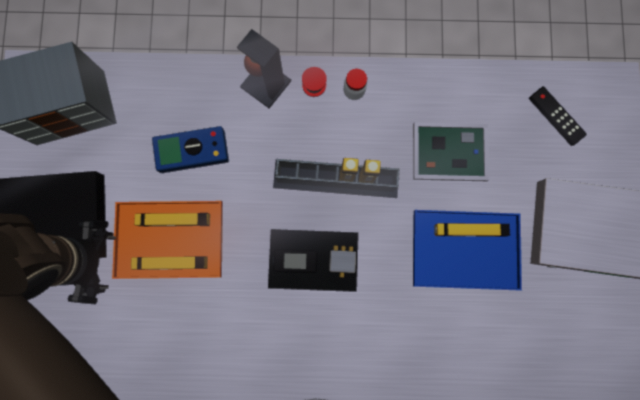

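```bash
python3 -m pendant '[{"gripper":0,"delta_pos":[20,0,-37.5],"roll":0},{"gripper":0,"delta_pos":[20,0,-37.5],"roll":0},{"gripper":0,"delta_pos":[20,0,-37.5],"roll":0},{"gripper":0,"delta_pos":[20,0,-37.5],"roll":0},{"gripper":0,"delta_pos":[20,0,-37.5],"roll":0},{"gripper":0,"delta_pos":[20,0,-37.5],"roll":0},{"gripper":0,"delta_pos":[20,0,-37.5],"roll":0},{"gripper":0,"delta_pos":[20,0,-37.5],"roll":0},{"gripper":0,"delta_pos":[20,0,-37.5],"roll":0},{"gripper":0,"delta_pos":[20,0,-37.5],"roll":0},{"gripper":0,"delta_pos":[20,0,-37.5],"roll":0},{"gripper":0,"delta_pos":[20,0,-37.5],"roll":0},{"gripper":0,"delta_pos":[0,0,0],"roll":0},{"gripper":0,"delta_pos":[0,0,0],"roll":0}]'
python3 - <<'E'
from h import *
st()
c=ctrl.read_camera("wrist");cv2.imwrite("pics/w26.png",c["img"][:,:,::-1]);print(proj(c,[.634,-.062,.175]))
E
```

```text
clock: 65.55
eef_pos: [0.6334, -0.0612, 0.1911]
tcp_rot: [-90.0, 0.2, -3.6]
contact_force: [0.6, -0.6, -0.4]
grip_width: 0.996
t 65.55 pos [633.4 -61.2 191.1] rot [-90.    0.2  -3.6] F [ 0.56 -0.62 -0.4 ] g 0.996
(np.float64(325.0337416167686), np.float64(226.94198807248003))
```

View pics/w26.png

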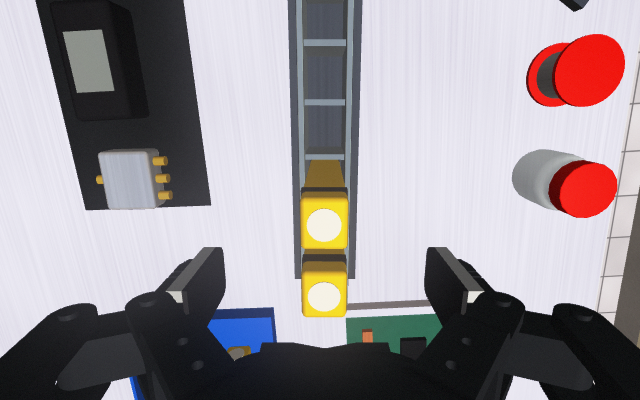

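```bash
python3 -m pendant '[{"gripper":0,"delta_pos":[0,30,0],"roll":0},{"gripper":0,"delta_pos":[0,30,0],"roll":0},{"gripper":0,"delta_pos":[0,23,0],"roll":0},{"gripper":0,"delta_pos":[0,0,0],"roll":0},{"gripper":1,"delta_pos":[0,0,0],"roll":0},{"gripper":1,"delta_pos":[0,0,0],"roll":0},{"gripper":1,"delta_pos":[0,0,0],"roll":0},{"gripper":1,"delta_pos":[0,0,0],"roll":0},{"gripper":1,"delta_pos":[0,0,0],"roll":0},{"gripper":1,"delta_pos":[0,0,0],"roll":0}]'
python3 -m pendant '[{"gripper":1,"delta_pos":[0,-20,0],"roll":0},{"gripper":1,"delta_pos":[0,-30,0],"roll":0},{"gripper":1,"delta_pos":[0,-30,0],"roll":0},{"gripper":1,"delta_pos":[0,-30,0],"roll":0},{"gripper":1,"delta_pos":[0,0,0],"roll":0},{"gripper":1,"delta_pos":[0,0,0],"roll":0}]'; for i in 1 2 3 4; do python3 -m pendant '[{"gripper":1,"delta_pos":[0,0,0],"roll":0}]' | grep force;done
```

```text
clock: 66.85
eef_pos: [0.6345, -0.0615, 0.1106]
tcp_rot: [-90.0, -0.1, -3.6]
contact_force: [-1.6, 0.1, 5.2]
grip_width: 0.32
clock: 67.6
eef_pos: [0.6337, -0.0614, 0.2176]
tcp_rot: [-90.0, 0.1, -3.6]
contact_force: [-0.8, -0.4, -5.3]
grip_width: 0.319
contact_force: [-0.2, -0.5, -4.0]
contact_force: [0.1, -0.4, -4.1]
contact_force: [0.6, -0.4, -4.2]
contact_force: [0.1, -0.4, -4.5]
```

```bash
python3 -m pendant '[{"gripper":1,"delta_pos":[-43,0,0],"roll":-2.1},{"gripper":1,"delta_pos":[-43,0,0],"roll":-2.1},{"gripper":1,"delta_pos":[-43,0,0],"roll":0},{"gripper":1,"delta_pos":[-43,0,0],"roll":0},{"gripper":1,"delta_pos":[-43,0,0],"roll":0},{"gripper":1,"delta_pos":[0,0,-40],"roll":0},{"gripper":1,"delta_pos":[0,0,-40],"roll":0},{"gripper":1,"delta_pos":[0,0,-40],"roll":0},{"gripper":1,"delta_pos":[0,0,-40],"roll":0},{"gripper":1,"delta_pos":[-1,0,-40],"roll":0},{"gripper":1,"delta_pos":[-1,0,-40],"roll":0},{"gripper":1,"delta_pos":[-1,0,-40],"roll":0},{"gripper":1,"delta_pos":[-1,0,-40],"roll":0},{"gripper":1,"delta_pos":[0,0,-40],"roll":0},{"gripper":1,"delta_pos":[0,0,-33],"roll":0},{"gripper":1,"delta_pos":[0,0,0],"roll":0},{"gripper":1,"delta_pos":[0,0,0],"roll":0}]'
```

```text
clock: 70.22
eef_pos: [0.4191, -0.4515, 0.2195]
tcp_rot: [-90.0, 0.0, 0.6]
contact_force: [0.4, 0.2, -4.1]
grip_width: 0.318
```

```bash
python3 -m pendant '[{"gripper":1,"delta_pos":[0,40,0],"roll":0},{"gripper":1,"delta_pos":[0,40,0],"roll":0},{"gripper":1,"delta_pos":[0,20,0],"roll":0},{"gripper":1,"delta_pos":[0,6,0],"roll":0},{"gripper":1,"delta_pos":[0,4,0],"roll":0},{"gripper":1,"delta_pos":[0,4,0],"roll":0},{"gripper":1,"delta_pos":[0,0,0],"roll":0}]'
python3 -m pendant '[{"gripper":1,"delta_pos":[0,3,0],"roll":0},{"gripper":1,"delta_pos":[0,0,4],"roll":0},{"gripper":1,"delta_pos":[0,0,4],"roll":0},{"gripper":1,"delta_pos":[0,0,5],"roll":0},{"gripper":1,"delta_pos":[0,0,5],"roll":0},{"gripper":1,"delta_pos":[0,0,5],"roll":0},{"gripper":1,"delta_pos":[0,0,5],"roll":0},{"gripper":1,"delta_pos":[0,0,5],"roll":0},{"gripper":1,"delta_pos":[0,0,0],"roll":0}]'
python3 - <<'E'
from h import *
c=ctrl.read_camera("wrist");cv2.imwrite("pics/w27.png",c["img"][:,:,::-1])
E
```

```text
clock: 71.1
eef_pos: [0.42, -0.4526, 0.1097]
tcp_rot: [-90.2, -0.2, 0.6]
contact_force: [-3.1, 3.5, 10.6]
grip_width: 0.323
clock: 72.22
eef_pos: [0.42, -0.4224, 0.1087]
tcp_rot: [-90.6, -0.2, 0.5]
contact_force: [-4.3, -2.5, 15.8]
grip_width: 0.323
```

View pics/w27.png

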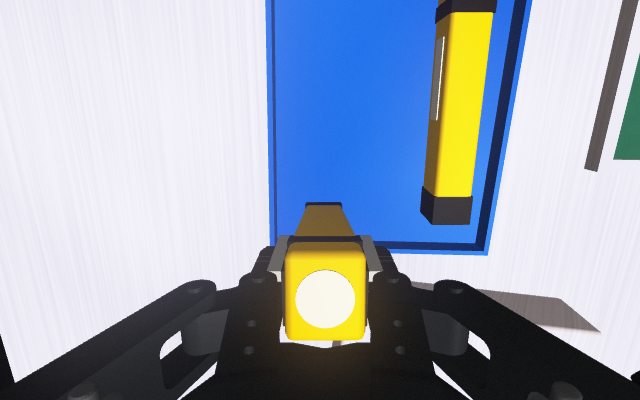

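```bash
python3 -m pendant '[{"gripper":1,"delta_pos":[0,3,10],"roll":0},{"gripper":1,"delta_pos":[0,3,12],"roll":0},{"gripper":1,"delta_pos":[0,3,12],"roll":0},{"gripper":1,"delta_pos":[0,4,11],"roll":0},{"gripper":1,"delta_pos":[0,5,11],"roll":0},{"gripper":1,"delta_pos":[0,6,10],"roll":0},{"gripper":1,"delta_pos":[0,0,0],"roll":0}]'
python3 - <<'E'
from h import *
c=ctrl.read_camera("wrist");cv2.imwrite("pics/w28.png",c["img"][:,:,::-1])
E
```

```text
clock: 73.15
eef_pos: [0.4192, -0.3533, 0.0818]
tcp_rot: [-90.2, -0.2, 0.6]
contact_force: [-2.8, 2.9, 6.7]
grip_width: 0.316
```

View pics/w28.png

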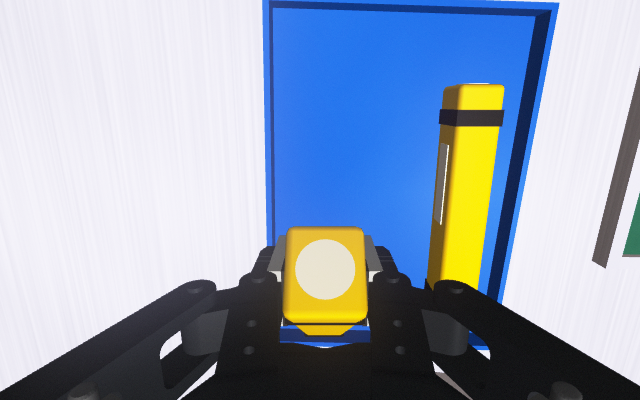

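```bash
python3 -m pendant '[{"gripper":1,"delta_pos":[0,7,10],"roll":0},{"gripper":1,"delta_pos":[0,8,9],"roll":0},{"gripper":1,"delta_pos":[0,9,8],"roll":0},{"gripper":1,"delta_pos":[0,9.5,8],"roll":0},{"gripper":1,"delta_pos":[0,10,7],"roll":0},{"gripper":1,"delta_pos":[0,10.5,6],"roll":0},{"gripper":1,"delta_pos":[0,0,0],"roll":0}]'
python3 -m pendant '[{"gripper":1,"delta_pos":[0,11,5],"roll":0},{"gripper":1,"delta_pos":[0,10,3],"roll":0},{"gripper":1,"delta_pos":[0,9,1],"roll":0},{"gripper":1,"delta_pos":[0,7,0],"roll":0},{"gripper":1,"delta_pos":[0,0,0],"roll":0}]';for i in 1 2 3; do python3 -m pendant '[{"gripper":1,"delta_pos":[0,2,0],"roll":0},{"gripper":1,"delta_pos":[0,0,0],"roll":0}]'|grep -E "eef|force";done
```

```text
clock: 74.08
eef_pos: [0.4183, -0.3046, 0.0249]
tcp_rot: [-90.0, -0.1, 0.6]
contact_force: [-0.9, 2.6, 2.5]
grip_width: 0.318
clock: 74.7
eef_pos: [0.4176, -0.2958, -0.0131]
tcp_rot: [-90.0, 0.0, 0.6]
contact_force: [1.4, 2.4, -0.2]
grip_width: 0.326
eef_pos: [0.4177, -0.296, -0.0143]
contact_force: [-0.4, 2.7, 2.7]
eef_pos: [0.4178, -0.296, -0.0163]
contact_force: [-1.0, 4.1, 3.6]
eef_pos: [0.4178, -0.296, -0.0178]
contact_force: [-1.4, 4.1, 7.6]
```

```bash
python3 -m pendant '[{"gripper":1,"delta_pos":[0,1,0],"roll":0},{"gripper":0.6,"delta_pos":[0,0,0],"roll":0},{"gripper":0.6,"delta_pos":[0,0,0],"roll":0},{"gripper":0.6,"delta_pos":[0,-20,0],"roll":0},{"gripper":0.55,"delta_pos":[0,-35,0],"roll":0},{"gripper":0,"delta_pos":[0,-50,0],"roll":0},{"gripper":0,"delta_pos":[0,-55,0],"roll":0},{"gripper":0,"delta_pos":[0,-55,0],"roll":0},{"gripper":0,"delta_pos":[0,0,0],"roll":4.2}]'
python3 - <<'E'
from h import *
st()
c=ctrl.read_camera("wrist");cv2.imwrite("pics/w29.png",c["img"][:,:,::-1])
c=ctrl.read_camera("top");cv2.imwrite("pics/t29.png",c["img"][:,:,::-1])
E
```

```text
clock: 76.58
eef_pos: [0.4195, -0.2978, 0.2002]
tcp_rot: [-90.3, -0.4, -3.8]
contact_force: [1.1, -1.0, -0.5]
grip_width: 1.003
t 76.58 pos [ 419.5 -297.8  200.2] rot [-90.3  -0.4  -3.8] F [ 1.09 -0.97 -0.46] g 1.003
```

View pics/w29.png

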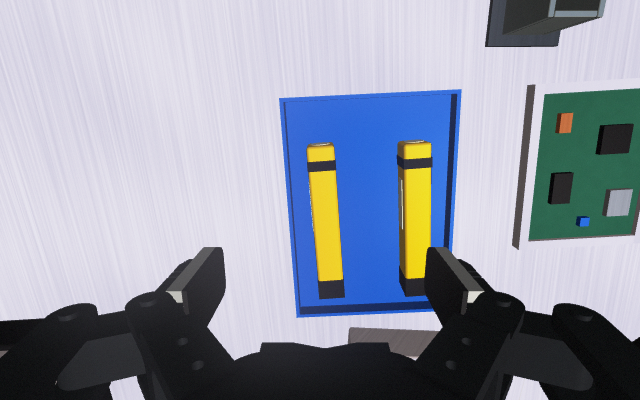

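View pics/t29.png

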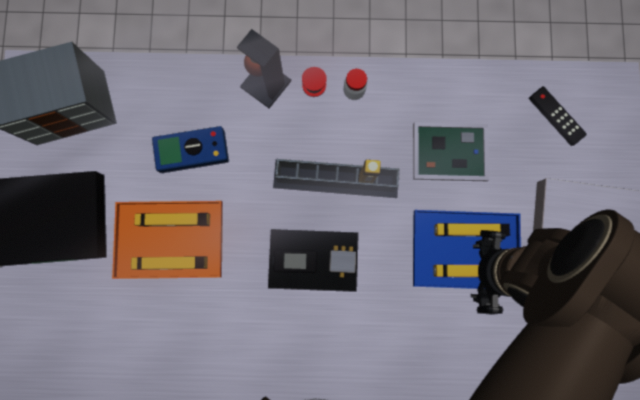

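```bash
python3 -m pendant '[{"gripper":0,"delta_pos":[33,0,34],"roll":0},{"gripper":0,"delta_pos":[33,0,34],"roll":0},{"gripper":0,"delta_pos":[33,0,34],"roll":0},{"gripper":0,"delta_pos":[33,0,34],"roll":0},{"gripper":0,"delta_pos":[33,0,34],"roll":0},{"gripper":0,"delta_pos":[33,0,33],"roll":0},{"gripper":0,"delta_pos":[0,0,0],"roll":0},{"gripper":0,"delta_pos":[0,0,0],"roll":0}]'
python3 - <<'E'
from h import *
st()
c=ctrl.read_camera("wrist");cv2.imwrite("pics/w30.png",c["img"][:,:,::-1]);print(proj(c,[.6307,-.1083,.175]))
E
```

```text
clock: 77.68
eef_pos: [0.6274, -0.1061, 0.1943]
tcp_rot: [-90.0, 0.1, -3.6]
contact_force: [-0.6, 0.1, 0.2]
grip_width: 1.001
t 77.67 pos [ 627.4 -106.1  194.3] rot [-90.    0.1  -3.6] F [-0.63  0.14  0.25] g 1.001
(np.float64(329.7470663617808), np.float64(227.06192225140302))
```

View pics/w30.png

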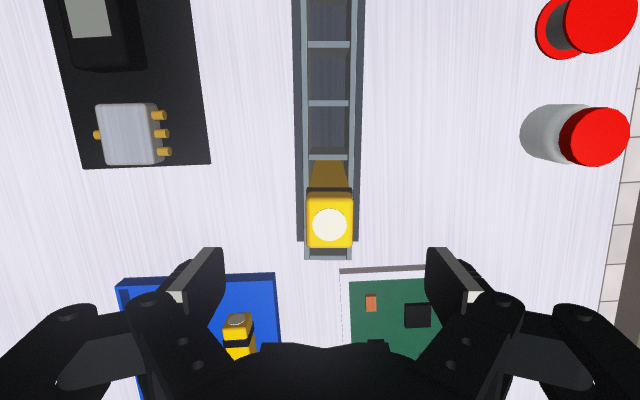

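Offset is +3.5 mm in x and −2 mm in y. I'll correct for that and grip.

```bash
python3 -m pendant '[{"gripper":0,"delta_pos":[3.5,30,-2],"roll":0},{"gripper":0,"delta_pos":[0,30,0],"roll":0},{"gripper":0,"delta_pos":[0,26,0],"roll":0},{"gripper":0,"delta_pos":[0,0,0],"roll":0},{"gripper":1,"delta_pos":[0,0,0],"roll":0},{"gripper":1,"delta_pos":[0,0,0],"roll":0},{"gripper":1,"delta_pos":[0,0,0],"roll":0},{"gripper":1,"delta_pos":[0,0,0],"roll":0},{"gripper":1,"delta_pos":[0,0,0],"roll":0},{"gripper":1,"delta_pos":[0,0,0],"roll":0}]'
python3 -m pendant '[{"gripper":1,"delta_pos":[0,-20,0],"roll":0},{"gripper":1,"delta_pos":[0,-30,0],"roll":0},{"gripper":1,"delta_pos":[0,-30,0],"roll":0},{"gripper":1,"delta_pos":[0,-30,0],"roll":0},{"gripper":1,"delta_pos":[0,0,0],"roll":0},{"gripper":1,"delta_pos":[0,0,0],"roll":0}]'; for i in 1 2 3 4; do python3 -m pendant '[{"gripper":1,"delta_pos":[0,0,0],"roll":0}]' | grep force;done
```

```text
clock: 78.97
eef_pos: [0.6318, -0.1081, 0.1107]
tcp_rot: [-90.0, -0.1, -3.6]
contact_force: [-1.4, -0.1, 5.8]
grip_width: 0.323
clock: 79.72
eef_pos: [0.631, -0.1079, 0.2176]
tcp_rot: [-90.0, 0.1, -3.6]
contact_force: [-0.2, -0.5, -4.4]
grip_width: 0.318
contact_force: [0.9, -0.2, -4.9]
contact_force: [-0.4, -0.4, -4.2]
contact_force: [-0.7, 0.3, -3.8]
contact_force: [-0.4, 0.0, -4.4]
```

```bash
python3 -m pendant '[{"gripper":1,"delta_pos":[-41,0,0],"roll":-2.1},{"gripper":1,"delta_pos":[-41,0,0],"roll":-2.1},{"gripper":1,"delta_pos":[-41,0,0],"roll":0},{"gripper":1,"delta_pos":[-39,0,0],"roll":0},{"gripper":1,"delta_pos":[0,0,-39],"roll":0},{"gripper":1,"delta_pos":[0,0,-39],"roll":0},{"gripper":1,"delta_pos":[0,0,-39],"roll":0},{"gripper":1,"delta_pos":[0,0,-39],"roll":0},{"gripper":1,"delta_pos":[-1,0,-39],"roll":0},{"gripper":1,"delta_pos":[-1,0,-39],"roll":0},{"gripper":1,"delta_pos":[-1,0,-39],"roll":0},{"gripper":1,"delta_pos":[-1,0,-39],"roll":0},{"gripper":1,"delta_pos":[0,0,-38],"roll":0},{"gripper":1,"delta_pos":[0,0,0],"roll":0},{"gripper":1,"delta_pos":[0,0,0],"roll":0}]'
python3 - <<'E'
from h import *
c=ctrl.read_camera("wrist");cv2.imwrite("pics/w31.png",c["img"][:,:,::-1])
for w in [(.466,-.30,.036),(.452,-.2,.02)]: print(proj(c,w))
E
```

```text
clock: 82.1
eef_pos: [0.469, -0.4549, 0.2194]
tcp_rot: [-90.0, 0.0, 0.6]
contact_force: [-0.2, 0.6, -3.5]
grip_width: 0.322
(np.float64(322.7537322725761), np.float64(8.89757657743337))
(np.float64(308.39999267651405), np.float64(-108.70235188682176))
```

View pics/w31.png

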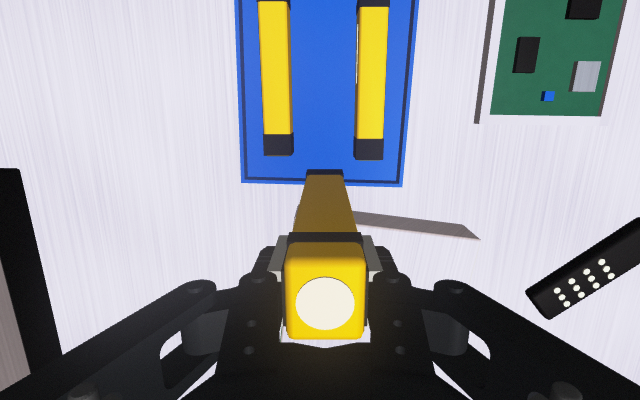

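```bash
python3 -m pendant '[{"gripper":1,"delta_pos":[-1,40,8],"roll":0},{"gripper":1,"delta_pos":[0,40,0],"roll":0},{"gripper":1,"delta_pos":[0,20,0],"roll":0},{"gripper":1,"delta_pos":[0,6,0],"roll":0},{"gripper":1,"delta_pos":[0,4,0],"roll":0},{"gripper":1,"delta_pos":[0,6,0],"roll":0},{"gripper":1,"delta_pos":[0,0,0],"roll":0}]'
python3 -m pendant '[{"gripper":1,"delta_pos":[0,3,0],"roll":0},{"gripper":1,"delta_pos":[0,0,4],"roll":0},{"gripper":1,"delta_pos":[0,0,4],"roll":0},{"gripper":1,"delta_pos":[0,0,5],"roll":0},{"gripper":1,"delta_pos":[0,0,5],"roll":0},{"gripper":1,"delta_pos":[0,0,5],"roll":0},{"gripper":1,"delta_pos":[0,0,5],"roll":0},{"gripper":1,"delta_pos":[0,0,5],"roll":0},{"gripper":1,"delta_pos":[0,0,0],"roll":0}]'
python3 - <<'E'
from h import *
c=ctrl.read_camera("wrist");cv2.imwrite("pics/w32.png",c["img"][:,:,::-1])
E
```

```text
clock: 83.02
eef_pos: [0.4691, -0.4486, 0.1097]
tcp_rot: [-90.3, -0.3, 0.6]
contact_force: [-4.6, 3.0, 16.7]
grip_width: 0.317
clock: 84.15
eef_pos: [0.4692, -0.4183, 0.1083]
tcp_rot: [-90.7, -0.3, 0.5]
contact_force: [-5.4, -1.7, 21.4]
grip_width: 0.323
```

View pics/w32.png

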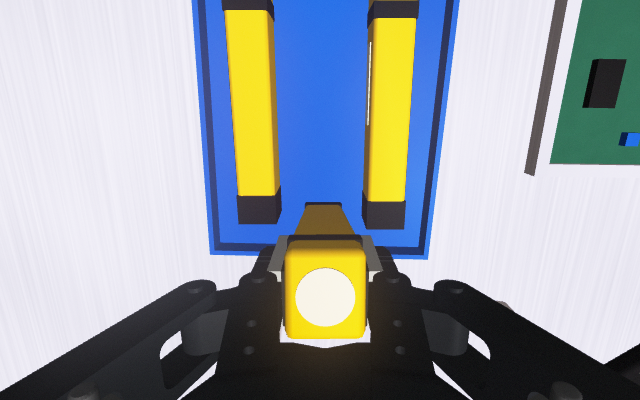

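```bash
python3 -m pendant '[{"gripper":1,"delta_pos":[-0.5,2,6],"roll":0},{"gripper":1,"delta_pos":[-0.5,3,12],"roll":0},{"gripper":1,"delta_pos":[-0.5,3,12],"roll":0},{"gripper":1,"delta_pos":[-0.5,4,11],"roll":0},{"gripper":1,"delta_pos":[0,5,11],"roll":0},{"gripper":1,"delta_pos":[0,6,10],"roll":0},{"gripper":1,"delta_pos":[0,0,0],"roll":0}]'
python3 -m pendant '[{"gripper":1,"delta_pos":[0,7,10],"roll":0},{"gripper":1,"delta_pos":[0,8,9],"roll":0},{"gripper":1,"delta_pos":[0,9,8],"roll":0},{"gripper":1,"delta_pos":[0,9.5,8],"roll":0},{"gripper":1,"delta_pos":[0,0,0],"roll":0}]'
python3 - <<'E'
from h import *
c=ctrl.read_camera("wrist");cv2.imwrite("pics/w33.png",c["img"][:,:,::-1])
E
```

```text
clock: 85.08
eef_pos: [0.4673, -0.3523, 0.0823]
tcp_rot: [-90.2, -0.4, 0.6]
contact_force: [-2.1, 6.0, 12.6]
grip_width: 0.321
clock: 85.7
eef_pos: [0.4666, -0.3166, 0.0469]
tcp_rot: [-90.1, -0.3, 0.7]
contact_force: [-0.9, 3.1, 3.6]
grip_width: 0.321
```

View pics/w33.png

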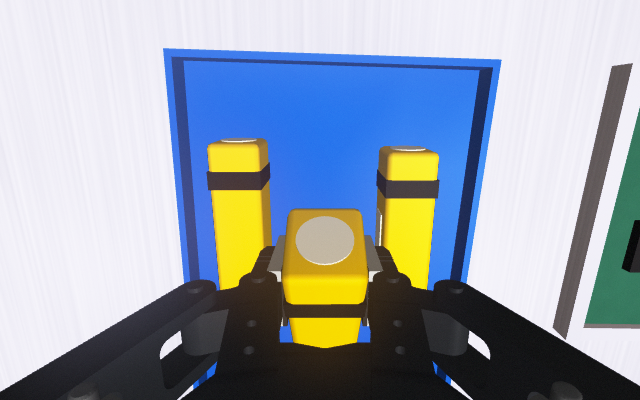

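```bash
python3 -m pendant '[{"gripper":1,"delta_pos":[0,10,7],"roll":0},{"gripper":1,"delta_pos":[0,10.5,6],"roll":0},{"gripper":1,"delta_pos":[0,11,5],"roll":0},{"gripper":1,"delta_pos":[0,10,3],"roll":0},{"gripper":1,"delta_pos":[0,0,0],"roll":0}]'
python3 -m pendant '[{"gripper":1,"delta_pos":[0,9,1],"roll":0},{"gripper":1,"delta_pos":[0,6,0],"roll":0},{"gripper":1,"delta_pos":[0,0,0],"roll":0}]';for i in 1 2 3; do python3 -m pendant '[{"gripper":1,"delta_pos":[0,2,0],"roll":0},{"gripper":1,"delta_pos":[0,0,0],"roll":0}]'|grep -E "eef|force";done
```

```text
clock: 86.38
eef_pos: [0.4647, -0.296, 0.002]
tcp_rot: [-90.0, 0.0, 0.6]
contact_force: [2.1, 1.1, 0.5]
grip_width: 0.322
clock: 86.75
eef_pos: [0.4639, -0.2951, -0.0133]
tcp_rot: [-90.0, 0.1, 0.6]
contact_force: [1.7, 0.5, -1.2]
grip_width: 0.323
eef_pos: [0.4641, -0.2952, -0.0146]
contact_force: [0.6, 3.5, 1.6]
eef_pos: [0.4643, -0.2952, -0.0165]
contact_force: [0.0, 3.3, 1.7]
eef_pos: [0.4645, -0.2952, -0.0178]
contact_force: [-0.9, 5.4, 6.9]
```

Flat. Release gently (a small opening because of the neighbours), rise and look.

```bash
python3 -m pendant '[{"gripper":1,"delta_pos":[0,1,0],"roll":0},{"gripper":0.63,"delta_pos":[0,0,0],"roll":0},{"gripper":0.63,"delta_pos":[0,0,0],"roll":0},{"gripper":0.63,"delta_pos":[0,-15,0],"roll":0},{"gripper":0.63,"delta_pos":[0,-35,0],"roll":0},{"gripper":0.4,"delta_pos":[0,-50,0],"roll":0},{"gripper":0,"delta_pos":[0,-55,0],"roll":0},{"gripper":0,"delta_pos":[-30,-55,0],"roll":0},{"gripper":0,"delta_pos":[-60,0,0],"roll":0},{"gripper":0,"delta_pos":[-60,0,-20],"roll":0},{"gripper":0,"delta_pos":[0,0,0],"roll":0},{"gripper":0,"delta_pos":[0,0,0],"roll":0}]'
python3 - <<'E'
from h import *
st()
for n in ["wrist","top","scene"]:
    c=ctrl.read_camera(n);im=np.clip(c["img"].astype(float)**.75*4,0,255).astype(np.uint8) if n!="wrist" else c["img"];cv2.imwrite(f"pics/{n}34.png",im[:,:,::-1])
E
```

```text
clock: 89.0
eef_pos: [0.3155, -0.3169, 0.191]
tcp_rot: [-90.0, -0.1, 0.5]
contact_force: [-0.3, 0.2, 0.1]
grip_width: 1.0
t 89.0 pos [ 315.5 -316.9  191. ] rot [-90.   -0.1   0.5] F [-0.28  0.24  0.05] g 1.0
```

View pics/top34.png

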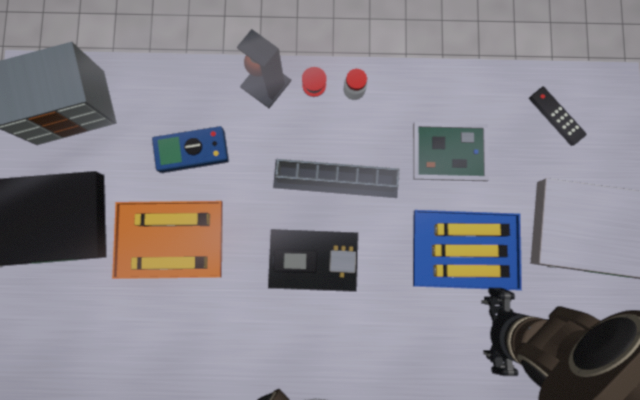

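View pics/scene34.png

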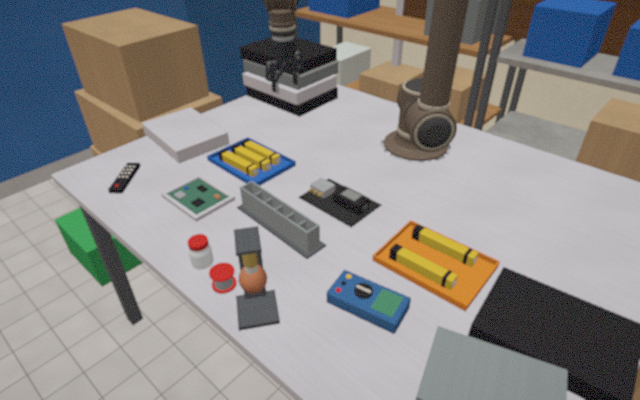

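View pics/wrist34.png

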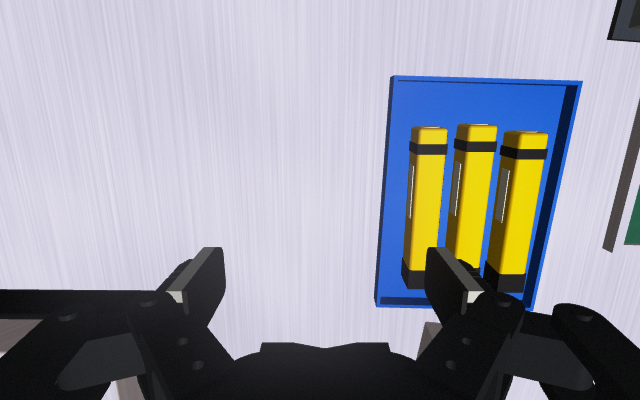

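All five lamps lie flat and separate, and the rack is empty. One last zoom on the mat before handing in.

Run:
```python
from h import *
c=ctrl.read_camera("top");im=c["img"][225:297,255:365]
im=cv2.resize(im,None,fx=6,fy=6,interpolation=cv2.INTER_CUBIC)
im=np.clip(im.astype(float)**.6*6,0,255).astype(np.uint8)
cv2.imwrite("pics/z35.png",im[:,:,::-1])
```

```text
(no output)
```

View pics/z35.png

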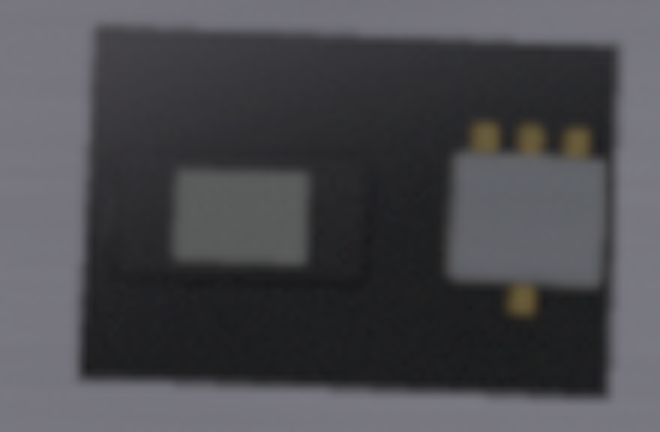

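```bash
python3 -c "
from bench import ctrl
print(ctrl.finish_job())"
```

```text
the job is handed in; nothing more can be done
None
```

The job is done and handed in at about 89 s; no verdict was reported.

- **Trays cleared first:** the splitter and then the brick were set flat on the mat before any lamp was touched. My first grasp of the splitter closed above it, because the shut fingertips sit about 21 mm behind the reported TCP, not 8 mm ahead as given. I measured that by touch and corrected for it. The brick was knocked off the mat's edge during the run, so I put it back.
- **Lamps:** there were five. Three read about 3.9 to 4.4 N and were heavy, so they went in the blue tray. Two read about 1.1 and 1.8 N and were empty, so they went in the orange tray. The 1.8 N lamp is slightly over the stated range for an empty one, but well below a heavy one. Since the tool could not tilt, I stood each lamp on its foot and pivoted it down in the pads.
- **Last pictures:** the rack is empty and all five lamps lie flat, side by side and not touching. The splitter and brick are fully on the mat, with the splitter about 8 mm from its edge. The multimeter and board look unmoved. The arm is clear with the gripper open.

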